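Eject the bored mouthpieces from the nest and box them

TASK

Take the lid off the wooden stock box by its knob and set it down flat on the bench, knob up. Then clear the boring nest: raise every mouthpiece out of its pocket with its ejector lever, take it out and put it in the box, one to a compartment (standing or lying). When all are in, put the lid back on the box so that it sits fully home, and leave the other things on the bench where they are.

Things in the scene. Friction and masses are not known exactly. Their poses are not given: they have to be found in the camera images.
- nest: boring nest fixed to the bench: grey base plate 165 x 262 mm, aluminium block 66 (x) x 246 (y) mm on legs, top 124 mm up, with round pockets 44 mm wide, 62 mm deep at (45, 78), (45, 0), (45, -78) mm. In each pocket floor (62 mm up) a 16 mm ejector hole with a 12 mm pin. Origin: at bench level; +x points from the lever keys (x about -100 mm) to the block, y along the row
- box: loose wooden stock box, 256 (x) x 112 (y) x 80 mm high, walls and floor 6 mm, about 0.7 kg, open at the top under its lid. Two 5 mm cross partitions, tops 46 mm above its underside, make three compartments in a row along x, each 78 (x) x 100 (y) mm, centred at x = -83, 0 and +83 mm. Origin: centre of its underside
- lid: loose wooden lid, about 0.25 kg, fits either way round. Origin: centre of its underside (72 mm above the box's origin when shut). From there up: locating block 236 (x) x 92 (y) mm, 0 to 8 mm, 4 mm play all round in the box mouth; plate 262 x 118 mm, 8 to 16 mm; knob neck 18 mm wide, 16 to 24 mm; round knob head 33 mm wide, 24 to 48 mm
- mouth_a: turned ivory-coloured mouthpiece; if present, it starts sunk in the left (fixture +y) pocket, top level with the block. 62 mm tall, about 0.08 kg: octagonal collar 38 mm across flats, 41 mm across corners, 0 to 40 mm; round neck 34 mm wide, 41 to 62 mm. Origin: centre of the collar's end face (below, in the nest); z runs along its axis to the neck
- mid_a (a point): the middle of mouth_a, on its axis, 31 mm from either end
- mouth_b: turned ivory-coloured mouthpiece; if present, it starts sunk in the middle pocket, top level with the block. 62 mm tall, about 0.08 kg: octagonal collar 38 mm across flats, 41 mm across corners, 0 to 40 mm; round neck 34 mm wide, 41 to 62 mm. Origin: centre of the collar's end face (below, in the nest); z runs along its axis to the neck
- mid_b (a point): the middle of mouth_b, on its axis, 31 mm from either end
- mouth_c: turned ivory-coloured mouthpiece; if present, it starts sunk in the right (fixture -y) pocket, top level with the block. 62 mm tall, about 0.08 kg: octagonal collar 38 mm across flats, 41 mm across corners, 0 to 40 mm; round neck 34 mm wide, 41 to 62 mm. Origin: centre of the collar's end face (below, in the nest); z runs along its axis to the neck
- mid_c (a point): the middle of mouth_c, on its axis, 31 mm from either end
- lever_a (a joint): ejector lever of the left (fixture +y) pocket, angle in rad: 0 = key up, pin level with the pocket floor; 0.4 = key fully down (end stop), pin and mouthpiece raised 30 mm (75 mm per rad). A push of about 4 to 6 N down on the key moves it; it is stiff, and stays where it is left
- key_a (a point): middle of the top face of the aluminium key (34 x 26 mm) of the left (fixture +y) lever, 70 mm from its pivot; about 69 mm above the bench when up, about 41 mm when fully down
- lever_b (a joint): ejector lever of the middle pocket, angle in rad: 0 = key up, pin level with the pocket floor; 0.4 = key fully down (end stop), pin and mouthpiece raised 30 mm (75 mm per rad). A push of about 4 to 6 N down on the key moves it; it is stiff, and stays where it is left
- key_b (a point): middle of the top face of the aluminium key (34 x 26 mm) of the middle lever, 70 mm from its pivot; about 69 mm above the bench when up, about 41 mm when fully down
- lever_c (a joint): ejector lever of the right (fixture -y) pocket, angle in rad: 0 = key up, pin level with the pocket floor; 0.4 = key fully down (end stop), pin and mouthpiece raised 30 mm (75 mm per rad). A push of about 4 to 6 N down on the key moves it; it is stiff, and stays where it is left
- key_c (a point): middle of the top face of the aluminium key (34 x 26 mm) of the right (fixture -y) lever, 70 mm from its pivot; about 69 mm above the bench when up, about 41 mm when fully down
- brush: paint brush with a wooden handle lying near the robot; loose, not part of the job: leave it alone. Origin: on its underside or axis
- offcut: piece of yellow reed, 150 mm long, 28 mm thick, lying; loose, not part of the job: leave it alone. Origin: on its underside or axis
- oil_jar: amber glass jar with a steel cap, 60 mm wide, 85 mm tall; loose, not part of the job: leave it alone. Origin: on its underside or axis
- hammer: hammer lying at the right side; loose, not part of the job: leave it alone. Origin: on its underside or axis
- rotary: grey hand-held rotary grinder, about 200 mm long, lying at the left side; loose, not part of the job: leave it alone. Origin: on its underside or axis
- driver: screwdriver lying at the back; loose, not part of the job: leave it alone. Origin: on its underside or axis
- pencil_cup: dark steel cup with pencils, 72 mm wide; loose, not part of the job: leave it alone. Origin: on its underside or axis

How it is judged (in metres and radians):
On the way, in this order (a step that is already met when the one before it is completed fails the run):
1. the lid lies flat on the bench, knob up, clear of the box and let go (height (world z) of lid below 0.012 m and angle between lid's own z axis and vertical below 0.12 rad and horizontal distance between lid and box above 0.1 m and linear speed of lid below 0.03 m/s and contact force between the fingers and lid below 0.3 N), for 0.3 s.
2. every mouthpiece is in the box, one to a compartment, let go (((x of mid_a in the frame of box between -0.119 and -0.047 m and y of mid_a in the frame of box between -0.048 and 0.048 m and z of mid_a in the frame of box between 0.011 and 0.051 m) or (x of mid_a in the frame of box between -0.036 and 0.036 m and y of mid_a in the frame of box between -0.048 and 0.048 m and z of mid_a in the frame of box between 0.011 and 0.051 m) or (x of mid_a in the frame of box between 0.047 and 0.119 m and y of mid_a in the frame of box between -0.048 and 0.048 m and z of mid_a in the frame of box between 0.011 and 0.051 m)) and ((x of mid_b in the frame of box between -0.119 and -0.047 m and y of mid_b in the frame of box between -0.048 and 0.048 m and z of mid_b in the frame of box between 0.011 and 0.051 m) or (x of mid_b in the frame of box between -0.036 and 0.036 m and y of mid_b in the frame of box between -0.048 and 0.048 m and z of mid_b in the frame of box between 0.011 and 0.051 m) or (x of mid_b in the frame of box between 0.047 and 0.119 m and y of mid_b in the frame of box between -0.048 and 0.048 m and z of mid_b in the frame of box between 0.011 and 0.051 m)) and ((x of mid_c in the frame of box between -0.119 and -0.047 m and y of mid_c in the frame of box between -0.048 and 0.048 m and z of mid_c in the frame of box between 0.011 and 0.051 m) or (x of mid_c in the frame of box between -0.036 and 0.036 m and y of mid_c in the frame of box between -0.048 and 0.048 m and z of mid_c in the frame of box between 0.011 and 0.051 m) or (x of mid_c in the frame of box between 0.047 and 0.119 m and y of mid_c in the frame of box between -0.048 and 0.048 m and z of mid_c in the frame of box between 0.011 and 0.051 m)) and ((x of mid_a in the frame of box below -0.0415 m and x of mid_b in the frame of box above -0.0415 m) or (x of mid_b in the frame of box below -0.0415 m and x of mid_a in the frame of box above -0.0415 m) or (x of mid_a in the frame of box below 0.0415 m and x of mid_b in the frame of box above 0.0415 m) or (x of mid_b in the frame of box below 0.0415 m and x of mid_a in the frame of box above 0.0415 m)) and ((x of mid_a in the frame of box below -0.0415 m and x of mid_c in the frame of box above -0.0415 m) or (x of mid_c in the frame of box below -0.0415 m and x of mid_a in the frame of box above -0.0415 m) or (x of mid_a in the frame of box below 0.0415 m and x of mid_c in the frame of box above 0.0415 m) or (x of mid_c in the frame of box below 0.0415 m and x of mid_a in the frame of box above 0.0415 m)) and ((x of mid_b in the frame of box below -0.0415 m and x of mid_c in the frame of box above -0.0415 m) or (x of mid_c in the frame of box below -0.0415 m and x of mid_b in the frame of box above -0.0415 m) or (x of mid_b in the frame of box below 0.0415 m and x of mid_c in the frame of box above 0.0415 m) or (x of mid_c in the frame of box below 0.0415 m and x of mid_b in the frame of box above 0.0415 m)) and contact force between the fingers and mouth_a below 0.3 N and contact force between the fingers and mouth_b below 0.3 N and contact force between the fingers and mouth_c below 0.3 N and linear speed of each of mouth_a, mouth_b, mouth_c below 0.03 m/s), for 0.3 s.
At the end, for the whole second after the job is handed in: every mouthpiece is inside the box with no two in one compartment (standing or lying), and the lid is back on the upright box, fully home: within 9 mm of central, within 3.5 mm of its shut height, level to 0.04 rad and lined up with the box (either way round) to 0.12 rad; all at rest and let go (all of step 2 and z of lid in the frame of box between 0.068 and 0.0755 m and angle between the z axis of lid and the z axis of box, either way round below 0.04 rad and angle between the x axis of lid and the x axis of box, either way round below 0.12 rad and x of lid in the frame of box between -0.009 and 0.009 m and y of lid in the frame of box between -0.009 and 0.009 m and linear speed of each of lid, box below 0.03 m/s and contact force between the fingers and lid below 0.3 N and angle between box's own z axis and vertical below 0.05 rad); the robot touches nothing.
It fails at once if one of the other things on the bench (brush, reed offcut, jar, hammer, rotary grinder, screwdriver, pencil cup) is knocked more than 50 mm out of place (distance of any of brush, offcut, oil_jar, hammer, rotary, driver, pencil_cup from where it was at the start of the episode above 0.05 m).
Of mouth_a, mouth_b, mouth_c only 2 to 3 are there at a start; the rules pass over those that are not, and their reading is None.
At some moment in a run one of box, lid may be knocked a few centimetres aside while the robot is not near it.
Once in a run the grip may slacken for a moment while it holds something.
It also fails if it takes over 210 s, if anything falls off the work surface, if the arm or the gripper's body presses on something with over 40 N, if the wrist force passes 120 N, or if a joint passes its speed limit or range.

ROBOT

A 6-joint arm with a two-finger parallel gripper is mounted at the origin on the work surface. World frame = base frame: x ahead of the robot, y to its left, z up, the work surface at z = 0. Lengths are in mm, angles in degrees, forces in N, time in s.
With the tool pointing down it reaches from about 250 to 775 mm from the base axis. Payload 8.9 kg.
Tool frame: the origin (TCP) lies on the centre line of the jaws, within the pads' length; the fingertips stand 19 mm ahead of it and the grasp point (between the pads) is the TCP; x points along the fingers, z is the direction in which the jaws open and shut, and the axes are right-handed (so a half turn about x gives the same grasp; the last joint's range is limited). The gripper opens to 85 mm and grips with 20 to 120 N. Pads are 22 mm wide; open, the fingers measure 114 mm over their backs; the gripper's body (76 mm by 85 mm) begins 54 mm behind the grasp point. The pads swing forward as they close: fully open they stand 13 mm farther back than shut.
Start: joints at [-71.293, 16.656, -8.789, 64.555, 0, 82.019], TCP at [235.799, -469.066, 212.205] pointing down, gripper open.
Joint ranges: [-144.48, 144.48], [-52.06, 99.96], [-74.48, 78.29], [-112.23, 115.85], [-86.99, 84.42], [-180, 180]. Speed limits (degrees/s): [127.2, 127.2, 159.86, 180, 180, 180].

INTERFACE

Orientations are given as a 3x3 rotation matrix whose columns are the frame's x, y, z axes.
In Python, from plant import get_obs, camera, get_calibration, finish_job, spot_in, spot_point gives the robot as it stands.
- The arm moves only by the shell command python3 -m pendant 'ROWS' [FORCE]. ROWS is a JSON object of lists of equal length, an entry for each row: "travel": the shift along the tool's x, y, z in m, a list of three; "spin": the turn about the tool's x in degrees; "jaw": the closure, from 0 (fully open) to 1 (shut). In form: {"travel": [[x, y, z], ...], "spin": [spin, ...], "jaw": [jaw, ...]}. A call has 1 to 12 rows; each row shifts and turns the commanded pose from where the row before left it, along the tool's axes as they then stand; what a row does not reach is not made up. A row lasts 1/12 s, in which the tool goes at most 41.7 mm and 7.16 degrees, less where a joint would pass 70% of its speed; a pose out of reach is approached as far as the arm can. A call is refused whole if a number of a shift passes 0.0417 or a number of a turn 7.16, either way. A call with a gripper value outside its range is refused whole. The fingers move at their own pace and stop on an object; FORCE is the grip in N (left out, the last holds). Time passes only in rows, so rows that do not move let the fingers close. It gives the time, the measured TCP pose, the force and the opening at its end, in the units of the state.
- get_obs(): the state, without advancing time (a new reading comes with each control period).
- camera(name): name is "side" or "top"; returns the picture (384x512x3 uint8, blue, green, red); there is no depth.
- get_calibration(name): a dict with "mtx" (3x3 intrinsics, pixels), "rvec" (rotation vector, rad) and "tvec" (3), from world to camera coordinates, as OpenCV has them. Camera axes: x right, y down, z forward; pixel columns grow to the right and rows downward; lengths in mm; the calibration is good to about 2 mm. A picture is of the moment at which its call begins. get_calibration takes no time and is no camera call.
- finish_job(): hands the job in, once; it reports no verdict.
Trained networks look in the newest picture that a camera, given by its name, has taken for a name from the list of things; names that differ only in an ending like _2 or _b are one class to them, and where a whole thing is asked for, a point or a joint stands for the part that bears it (a point fixed in the world has none). Each returns a list of dicts, best first, with "p" (0 to 1); they miss things now and then, are a little off and sometimes report something else, mostly with a low value. They report only what shows in the picture. A call takes as long as a camera call.
- spot_in(camera, target): "extent" ([centre column, centre row, width, height] in pixels, round what is visible of it).
- spot_point(camera, target): "at" ([column, row] in pixels: a listed point, or the origin of a listed thing).
The state is a dict: "time_s": time; "joint_pos": joint angles; "qvel": joint speeds; "tau": joint torques, N m; "position": TCP position; "orientation": TCP orientation; "contact_force": force on the tool from outside, world axes, zero at the start; "torque": the same for the moment, N m; "width": opening from 0.0 (shut) to 1.0 (fully open).
Only numpy, scipy, OpenCV 4.12 (cv2) and the standard library are available. Lean on these libraries where they do the work, as an engineer would, in place of code of your own. Each camera call takes 0.05 s, during which the arm holds its last target. There are 200 camera calls.

## Working session

There is one attempt and no reset: what is moved stays moved. The work goes in short steps, Python scripts to look and compute and a shell command to move; the robot and the scene stay as the last step left them, time stands still between calls to the robot, and variables do not carry over. Pictures are saved under pics/ and viewed, about 12 in all and at most 16, crops included, and the job is handed in when it is done.

```bash
ls; mkdir -p pics
python3 - <<'E'
from plant import *
import cv2,numpy as np
o=get_obs();print(o)
for c in("top","side"):
    cv2.imwrite(f"pics/{c}0.png",camera(c));k=get_calibration(c);print(c,k)
    for t in("box","lid","mouth_a","nest","key_a","mid_a"):
        print(t,[(np.round(d["at"]).tolist(),round(d["p"],2)) for d in spot_point(c,t)][:4])
E
```

```text
pics
{'time_s': 0.0, 'joint_pos': array([-7.12946990e+01,  1.66879804e+01, -8.83117538e+00,  6.45544080e+01,
       -9.38882392e-04,  8.20188215e+01]), 'qvel': array([ 0.00925997, -0.03343569,  0.00442525,  0.04909104, -0.06754015,
        0.00466199]), 'tau': array([-3.55901420e-04, -5.37141395e+01,  3.31371117e+01,  1.57539354e-02,
       -3.21473217e-04,  5.20907605e-06]), 'position': array([ 235.6319296 , -468.63524768,  211.64022177]), 'orientation': array([[-4.27278089e-04,  8.93477422e-01,  4.49107909e-01],
       [ 1.21085804e-03,  4.49108083e-01, -8.93476616e-01],
       [-9.99999176e-01,  1.62042943e-04, -1.27376837e-03]]), 'contact_force': array([ 0.27931151, -0.41107582, -0.6107451 ]), 'torque': array([-0.01766563, -0.03475798, -0.02405501]), 'width': 0.9966495404388168}
top {'mtx': array([[399.71390246,   0.        , 253.01997033],
       [  0.        , 399.71390246, 193.65342402],
       [  0.        ,   0.        ,   1.        ]]), 'rvec': array([ 2.16624508, -2.16642117,  0.11739802]), 'tvec': array([   5.62543136,  603.83625807, 1227.42875475])}
box []
lid [([185.0, 
[... 191 characters left out ...]
0.0], 0.56)]
mid_a [([364.0, 207.0], 0.6), ([340.0, 207.0], 0.42)]
side {'mtx': array([[391.22922588,   0.        , 259.1794049 ],
       [  0.        , 391.22922588, 193.24764088],
       [  0.        ,   0.        ,   1.        ]]), 'rvec': array([ 2.20244261,  0.31172701, -0.15593212]), 'tvec': array([-572.64732044,  -30.74060463, 1626.13439354])}
box [([260.0, 180.0], 0.95)]
lid [([259.0, 166.0], 0.87), ([278.0, 272.0], 0.75)]
mouth_a [([227.0, 240.0], 0.4), ([216.0, 261.0], 0.39), ([302.0, 170.0], 0.17)]
nest [([220.0, 251.0], 0.86), ([259.0, 178.0], 0.69)]
key_a [([200.0, 214.0], 0.6), ([186.0, 231.0], 0.55), ([178.0, 246.0], 0.5)]
mid_a [([225.0, 232.0], 0.56), ([218.0, 252.0], 0.45)]
```

Run:
```python
import cv2
for c in("top","side"):
    i=cv2.imread(f"pics/{c}0.png");cv2.imwrite(f"pics/{c}0b.png",cv2.resize(i,(800,600),interpolation=cv2.INTER_CUBIC))
```

```text
(no output)
```

View pics/top0b.png

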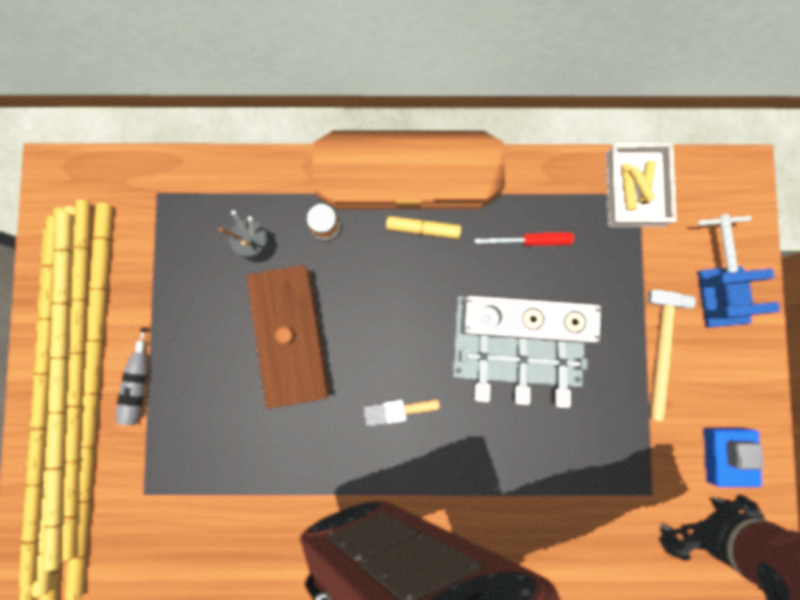

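View pics/side0b.png

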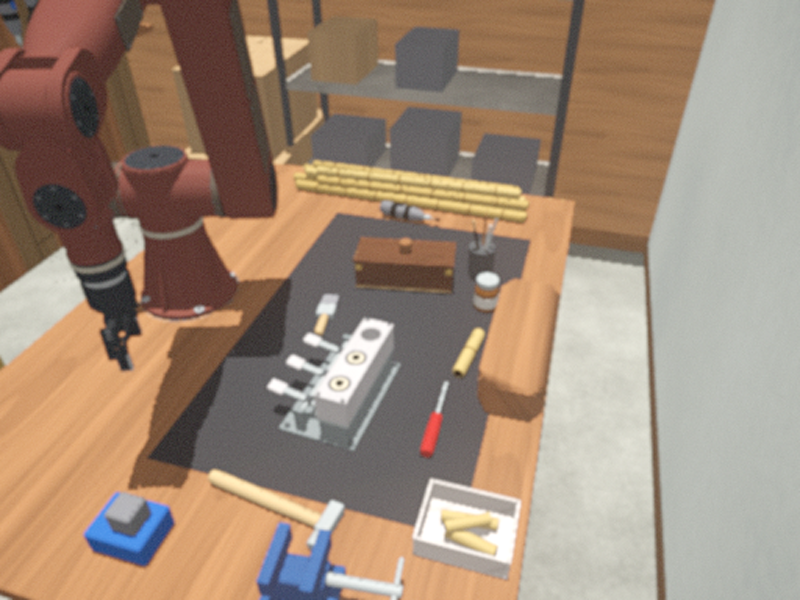

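The top view shows the lidded box with its knob at (182,214). Pocket a is empty at (312,203), mouthpieces b and c sit at (341,204) and (368,206), and the keys are at (308,251), (334,253) and (360,255). The space between the box and the nest is free for the lid. Next I'll fit the poses.

```bash
cat > h.py <<'E'
import cv2,numpy as np
from scipy.optimize import least_squares
from plant import *
def proj(c,P):
    k=get_calibration(c);return cv2.projectPoints(np.array(P,float).reshape(-1,1,3),k["rvec"],k["tvec"],k["mtx"],None)[0].reshape(-1,2)
def back(c,px,z):
    k=get_calibration(c);R=cv2.Rodrigues(k["rvec"])[0];C=-R.T@k["tvec"]
    d=R.T@np.linalg.inv(k["mtx"])@np.array([*px,1.]);return (C+d*(z-C[2])/d[2])[:2]
def fit(obs,x0):
    "obs: (cam, local xyz, px); pose x,y,yaw(deg)"
    def f(p):
        c,s=np.cos(np.radians(p[2])),np.sin(np.radians(p[2]));r=[]
        for cam,l,px in obs: r+=list(proj(cam,[p[0]+c*l[0]-s*l[1],p[1]+s*l[0]+c*l[1],l[2]])[0]-px)
        return r
    s=least_squares(f,x0,loss="soft_l1");return s.x,np.array(f(s.x)).reshape(-1,2)
def loc(p,l):
    c,s=np.cos(np.radians(p[2])),np.sin(np.radians(p[2]));return p[0]+c*l[0]-s*l[1],p[1]+s*l[0]+c*l[1]
def to(x,y,z,yaw=None):
    "travel in tool axes for x,y,z (tool axes after the spin), spin for the yaw of tool z"
    o=get_obs();R=o["orientation"];sp=0
    if yaw is not None:
        sp=(np.degrees(np.arctan2(R[1,2],R[0,2]))-yaw+180)%360-180
        R=R@cv2.Rodrigues(np.array([np.radians(sp),0,0]))[0]
    d=R.T@(np.array([x,y,z])-o["position"])
    print("spin",round(sp,2),"travel mm",d.round(1),"rows>=",int(np.ceil(np.abs(d).max()/41)),"| at",o["position"].round(1),"j",o["joint_pos"].round(0),"w",round(o["width"],3),"F",o["contact_force"].round(1),"t",round(o["time_s"],2))
def pts(c,t,n=5):
    r=spot_point(c,t);return [(np.round(d["at"],1).tolist(),round(d["p"],2)) for d in r][:n]
def lidfit(im,zt):
    "lid by colour in the top view, plate top at zt"
E
python3 - <<'E'
from h import *
u=.64
top=[((45,78,124),(488,317)),((45,0,124),(533,319)),((45,-78,124),(575,322)),((-100,78,69),(482,392)),((-100,0,69),(522,394)),((-100,-78,69),(563,397)),
 ((12,123,124),(464,331)),((78,123,124),(469,297)),((78,-123,124),(601,306)),((12,-123,124),(599,343))]
side=[((45,78,124),(371,335)),((45,0,124),(355,357)),((45,-78,124),(340,383)),((-100,78,69),(315,340)),((-100,0,69),(298,361)),((-100,-78,69),(279,386))]
ob=[("top",l,np.array(p)*u) for l,p in top];so=[("side",l,np.array(p)*u) for l,p in side]
for s in(ob,so,ob+so):
    p,r=fit(s,[500,-150,0]);print("nest",p.round(1),np.abs(r).max(0).round(1))
L=[((131,59),(248,275)),((131,-59),(305,266)),((-131,-59),(327,398)),((-131,59),(268,408))]
ol=[("top",(*l,88),np.array(q)*u) for l,q in L]+[("top",(0,0,120),np.array((284,335))*u)]
sl=[("side",(0,0,120),np.array((405,241))*u)]
for s in(ol,ol+sl*3):
    p,r=fit(s,[450,150,9]);print("lid",p.round(1),r.round(1).tolist())
for n,q in dict(brush0=(365,415),brush1=(440,405),off0=(387,226),off1=(461,231),rot=(133,380),cup=(248,240),jar=(322,220)).items(): print(n,back("top",np.array(q)*u,15).round())
E
```

```text
nest [ 518.8 -247.3   -4.5] [2.  1.3]
nest [ 524.8 -249.9   -4.8] [1.5 0.9]
nest [ 520.3 -247.7   -4.5] [2.1 1.5]
lid [533.6 213.5  10. ] [[-1.1, -0.3], [0.9, -1.2], [0.9, 0.3], [-0.7, 0.9], [-0.0, -0.0]]
lid [534.  213.2  10. ] [[-1.0, -0.4], [1.0, -1.3], [1.0, 0.2], [-0.6, 0.8], [0.1, -0.2], [-0.2, -0.4], [-0.2, -0.4], [-0.2, -0.4]]
brush0 [379.  66.]
brush1 [399. -84.]
off0 [765.  23.]
off1 [ 755. -130.]
rot [449. 535.]
cup [736. 310.]
jar [778. 158.]
```

```bash
python3 -m pendant '{"travel":[[-0.005,0,0],[-0.005,0,0],[0,0,0],[0,0,0],[0,0,0],[0,0,0],[0,0,0],[0,0,0],[0,0,0],[0,0,0],[0,0,0],[0,0,0]],"spin":[-7,-7,-7,-7,-7,-7,-7,-7,-7,-7,-7,-7],"jaw":[0,0,0,0,0,0,0,0,0,0,0,0]}' 40 && python3 -m pendant '{"travel":[[0,0,0],[0,0,0],[0,0,0],[0,0,0],[0,0,0],[0,0,0],[0,0,0],[0,0,0],[0,0,0],[0,0,0],[0,0,0],[0,0,0]],"spin":[-7,-7,-7,-7,-7,-7,-7,-7,-7,-7,-7,-2],"jaw":[0,0,0,0,0,0,0,0,0,0,0,0]}' && python3 -c "
from h import *
to(534,213,220,100)"
```

```text
time_s: 1.7
position: [235.8, -469.1, 222.2]
orientation: [[0.0, -0.359, 0.933], [-0.0, 0.933, 0.359], [-1.0, -0.0, -0.0]]
contact_force: [-0.7, -0.9, 0.0]
width: 1.005
time_s: 2.7
position: [235.8, -469.1, 222.2]
orientation: [[0.0, -0.984, -0.175], [-0.0, -0.175, 0.984], [-1.0, -0.0, -0.0]]
contact_force: [0.1, 0.4, -0.6]
width: 1.002
spin 0.1 travel mm [   2.2 -412.1  619.9] rows>= 16 | at [ 235.8 -469.1  222.2] j [-71.  16.  -8.  66.  -0. -81.] w 1.002 F [ 0.1  0.4 -0.6] t 2.7
```

```bash
python3 -m pendant '{"travel":[[0,-0.0172,0.0258],[0,-0.0172,0.0258],[0,-0.0172,0.0258],[0,-0.0172,0.0258],[0,-0.0172,0.0258],[0,-0.0172,0.0258],[0,-0.0172,0.0258],[0,-0.0172,0.0258],[0,-0.0172,0.0258],[0,-0.0172,0.0258],[0,-0.0172,0.0258],[0,-0.0172,0.0258]],"spin":[0,0,0,0,0,0,0,0,0,0,0,0],"jaw":[0,0,0,0,0,0,0,0,0,0,0,0]}' && python3 -m pendant '{"travel":[[0,-0.0172,0.0258],[0,-0.0172,0.0258],[0,-0.0172,0.0258],[0,-0.0172,0.0258],[0,-0.0172,0.0258],[0,-0.0172,0.0258],[0,-0.0172,0.0258],[0,-0.0172,0.0258],[0,-0.0172,0.0258],[0,-0.0172,0.0258],[0,-0.0172,0.0258],[0,0,0]],"spin":[0,0,0,0,0,0,0,0,0,0,0,0],"jaw":[0,0,0,0,0,0,0,0,0,0,0,0]}'
python3 - <<'E'
from h import *
i=camera("top");cv2.imwrite("pics/t1.png",i)
print(pts("top","lid"),camera("side") is None,pts("side","lid"),pts("side","box"))
print(proj("top",[534,213,72]),proj("side",[[534,213,72],[534,213,0]]))
to(534,213,113,100)
E
```

```text
time_s: 3.7
position: [387.6, -127.7, 222.4]
orientation: [[0.001, -0.986, -0.168], [-0.0, -0.168, 0.986], [-1.0, -0.0, -0.0]]
contact_force: [0.3, -0.6, 0.5]
width: 0.996
time_s: 4.7
position: [527.5, 186.7, 221.8]
orientation: [[0.001, -0.985, -0.171], [0.002, -0.171, 0.985], [-1.0, -0.001, 0.001]]
contact_force: [-1.1, -0.5, -0.3]
width: 1.0
[([188.7, 215.3], 0.68)] False [([259.5, 163.9], 0.94)] [([258.9, 177.8], 0.81)]
[[184.68482806 215.13718706]] [[259.04740856 163.80362162]
 [259.06512133 178.00258145]]
spin -0.35 travel mm [109.2 -13.8  29.4] rows>= 3 | at [525.5 181.7 222.2] j [12. 20. -3. 67. -0.  2.] w 1.002 F [-0.2  0.5 -0. ] t 4.95
```

```bash
python3 -m pendant '{"travel":[[0,-0.007,0.015],[0,-0.007,0.0145],[0.025,0,0],[0.025,0,0],[0.015,0,0],[0.005,0,0],[0,0,0]],"spin":[0,0,0,0,0,0,0],"jaw":[0,0,0,0,0,0,0]}'
python3 - <<'E'
from h import *
to(534,213,113,100)
i=camera("side");cv2.imwrite("pics/s2.png",cv2.resize(i[110:230,180:340],(800,600),interpolation=cv2.INTER_CUBIC))
E
```

```text
time_s: 5.53
position: [533.9, 212.8, 151.4]
orientation: [[-0.002, -0.986, -0.167], [-0.001, -0.167, 0.986], [-1.0, 0.002, -0.0]]
contact_force: [-0.1, 0.6, -0.3]
width: 1.0
spin -0.38 travel mm [38.4 -0.2  0.2] rows>= 1 | at [533.9 212.8 151.4] j [14. 24. -7. 59. -0.  5.] w 1.0 F [-0.1  0.6 -0.3] t 5.53
```

View pics/s2.png

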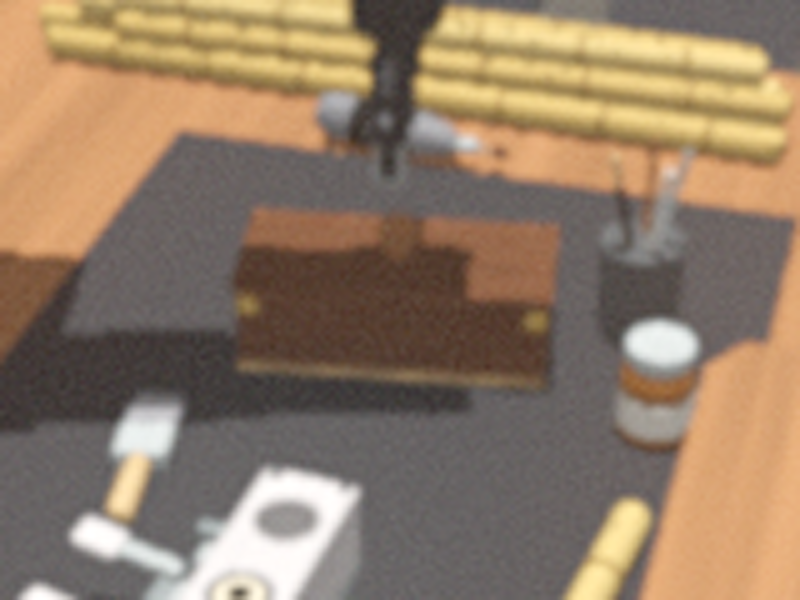

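The gripper (crop x≈390) stands over the knob (crop x≈398). I'll descend and grip.

```bash
python3 -m pendant '{"travel":[[0.015,0,0],[0.015,0,0],[0.008,0,0],[0,0,0],[0,0,0],[0,0,0],[0,0,0],[0,0,0],[0,0,0],[0,0,0],[0,0,0],[0,0,0]],"spin":[0,0,0,0,0,0,0,0,0,0,0,0],"jaw":[0,0,0,0,1,1,1,1,1,1,1,1]}' 50 && python3 -m pendant '{"travel":[[0,0,0],[0,0,0],[0,0,0],[-0.005,0,0],[-0.015,0,0],[-0.02,0,0],[-0.02,0,0],[0,0,0]],"spin":[0,0,0,0,0,0,0,0],"jaw":[1,1,1,1,1,1,1,1]}'
python3 - <<'E'
from h import *
to(575,10,48,100)
camera("side");camera("top");print(pts("side","lid"),pts("top","lid"))
E
```

```text
time_s: 6.58
position: [534.7, 213.9, 114.3]
orientation: [[0.0, -0.986, -0.168], [0.0, -0.168, 0.986], [-1.0, -0.0, 0.0]]
contact_force: [-0.2, -0.2, -0.1]
width: -0.0
time_s: 7.25
position: [536.8, 214.4, 178.3]
orientation: [[0.006, -0.986, -0.168], [0.001, -0.168, 0.986], [-1.0, -0.006, 0.0]]
contact_force: [0.3, 0.3, -0.1]
width: 0.002
spin -0.31 travel mm [ 130.3   -1.4 -208. ] rows>= 6 | at [536.8 214.4 178.3] j [15. 23. -4. 62. -0.  5.] w 0.002 F [ 0.3  0.3 -0.1] t 7.25
[([259.8, 162.8], 0.68)] [([184.5, 215.7], 0.89), ([339.1, 203.2], 0.71), ([360.6, 208.8], 0.45)]
```

Run:
```python
from h import *
a=camera("side")[100:240,170:350];b=camera("top")[130:310,130:310]
cv2.imwrite("pics/m3.png",np.hstack([cv2.resize(a,(400,311),interpolation=2),cv2.resize(b,(400,400),interpolation=2)[:311]]))
o=get_obs();R=o["orientation"];t=o["position"]+19*R[:,0];print(o["position"],proj("side",[o["position"],t]),proj("top",[o["position"],t]))
```

```text
[534.1315074 213.7284256 173.3561838] [[259.10297582 142.39462949]
 [259.10009732 146.517614  ]] [[178.25526326 213.12221062]
 [179.50207631 213.52882094]]
```

View pics/m3.png

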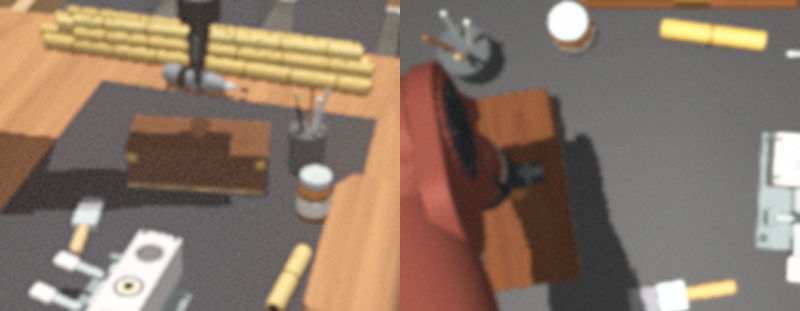

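The jaws closed on nothing and the knob is still at (260,158), so the grip was too high: open pads sit 13 mm back. I'll go lower and check from close up.

```bash
python3 -m pendant '{"travel":[[0,0,0],[0,0,0],[0,0,0],[0,0,0],[0,0,0],[0,0,0],[0,0,0],[0.02,0,0],[0.02,0,0],[0.015,0,0],[0.01,0,0],[0,0,0]],"spin":[0,0,0,0,0,0,0,0,0,0,0,0],"jaw":[0,0,0,0,0,0,0,0,0,0,0,0]}'
python3 - <<'E'
from h import *
to(534,213,105,100)
a=camera("side")[120:200,200:320];b=camera("top")[170:260,140:260]
cv2.imwrite("pics/m4.png",np.hstack([cv2.resize(a,(400,267),interpolation=2),cv2.resize(b,(400,300),interpolation=2)[:267]]))
o=get_obs();R=o["orientation"];P=[o["position"]+R@np.array(v) for v in((0,0,42),(0,0,-42),(6,0,42),(6,0,-42),(-54,0,42),(-54,0,-42))];print(proj("side",P).round(),proj("top",P).round())
E
```

```text
time_s: 8.55
position: [533.4, 213.5, 107.3]
orientation: [[-0.003, -0.986, -0.168], [-0.001, -0.168, 0.986], [-1.0, 0.003, -0.0]]
contact_force: [-0.2, -0.1, -0.7]
width: 1.001
spin -0.31 travel mm [ 2.3 -0.5 -0.6] rows>= 1 | at [533.4 213.5 107.3] j [ 15.  27. -11.  53.  -0.   5.] w 1.001 F [-0.2 -0.1 -0.7] t 8.55
[[260. 151.]
 [258. 162.]
 [260. 152.]
 [258. 163.]
 [260. 139.]
 [258. 150.]] [[168. 217.]
 [196. 212.]
 [169. 217.]
 [197. 212.]
 [164. 216.]
 [194. 211.]]
```

View pics/m4.png

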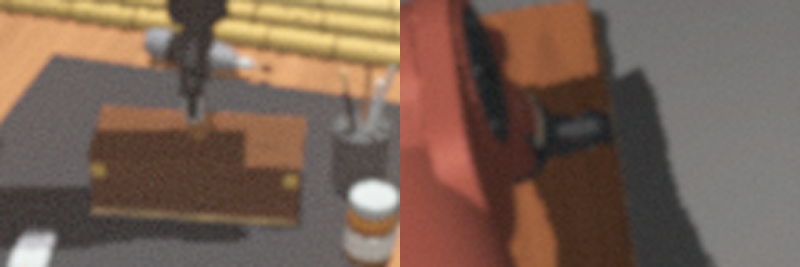

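```bash
python3 -m pendant '{"travel":[[0.004,0,0],[0.004,0,0],[0.003,0,0],[0,0,0]],"spin":[0,0,0,0],"jaw":[0,0,0,0]}' && python3 -m pendant '{"travel":[[0.002,0,0],[0.0,0,0],[0.002,0,0],[0,0,0]],"spin":[0,0,0,0],"jaw":[0,0,0,0]}'
python3 - <<'E'
from h import *
to(534,213,105,100)
a=camera("side")[120:200,200:320]
cv2.imwrite("pics/m5.png",cv2.resize(a,(600,400),interpolation=2))
E
```

```text
time_s: 8.98
position: [534.5, 213.8, 97.8]
orientation: [[-0.0, -0.986, -0.168], [-0.0, -0.168, 0.986], [-1.0, 0.0, -0.0]]
contact_force: [-0.4, 0.7, -0.5]
width: 0.998
time_s: 9.32
position: [534.7, 213.8, 94.0]
orientation: [[-0.0, -0.986, -0.168], [-0.0, -0.168, 0.986], [-1.0, 0.0, -0.0]]
contact_force: [-1.1, -0.4, 0.6]
width: 1.0
spin -0.31 travel mm [-11.    0.8  -0.7] rows>= 1 | at [534.7 213.8  94. ] j [ 15.  27. -12.  51.   0.   5.] w 1.0 F [-1.1 -0.4  0.6] t 9.32
```

View pics/m5.png

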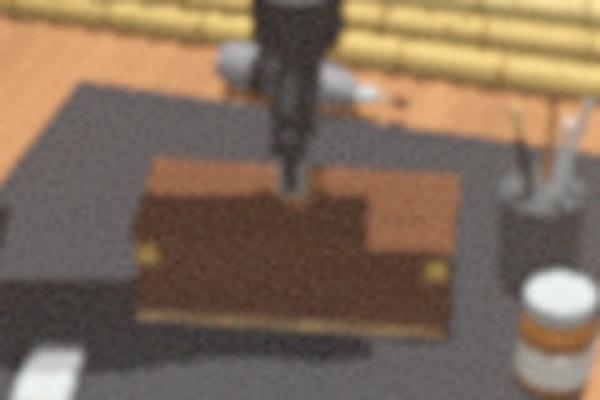

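```bash
python3 -m pendant '{"travel":[[0,0,0],[0,0,0],[0,0,0]],"spin":[0,0,0],"jaw":[0.15,0.15,0.15]}' 20 && python3 -m pendant '{"travel":[[0,0,0],[0,0,0],[0,0,0]],"spin":[0,0,0],"jaw":[0.3,0.3,0.3]}'
python3 - <<'E'
from h import *
to(534,213,105,100)
a=camera("side")[120:200,200:320]
cv2.imwrite("pics/m5.png",cv2.resize(a,(600,400),interpolation=2))
for n in("lid","box","key_a"):print(n,pts("side",n))
E
```

```text
time_s: 9.62
position: [534.8, 213.9, 94.3]
orientation: [[0.0, -0.986, -0.168], [-0.0, -0.168, 0.986], [-1.0, -0.0, -0.0]]
contact_force: [0.7, 0.3, -0.6]
width: 0.844
time_s: 9.87
position: [534.8, 213.9, 94.2]
orientation: [[0.0, -0.986, -0.168], [0.0, -0.168, 0.986], [-1.0, -0.0, -0.0]]
contact_force: [-0.0, -0.9, -0.6]
width: 0.7
spin -0.32 travel mm [-10.8   0.9  -0.7] rows>= 1 | at [534.8 213.9  94.2] j [ 15.  27. -12.  51.  -0.   5.] w 0.7 F [-0.  -0.9 -0.6] t 9.87
lid [([256.4, 163.8], 0.59), ([311.7, 193.7], 0.53)]
box [([256.2, 177.9], 0.85)]
key_a [([178.5, 247.5], 0.68), ([225.4, 234.6], 0.63), ([186.2, 231.6], 0.55), ([201.5, 214.9], 0.48)]
```

No contact yet, so I'll keep closing in small steps.

```bash
python3 -m pendant '{"travel":[[0,0,0],[0,0,0],[0,0,0]],"spin":[0,0,0],"jaw":[0.42,0.42,0.42]}' && python3 -m pendant '{"travel":[[0,0,0],[0,0,0],[0,0,0]],"spin":[0,0,0],"jaw":[0.52,0.52,0.52]}'&& python3 -m pendant '{"travel":[[0,0,0],[0,0,0],[0,0,0],[0,0,0],[0,0,0],[0,0,0]],"spin":[0,0,0,0,0,0],"jaw":[0.58,0.62,0.66,0.66,0.66,0.66]}'
```

```text
time_s: 10.32
position: [534.7, 213.9, 94.2]
orientation: [[-0.0, -0.986, -0.168], [0.0, -0.168, 0.986], [-1.0, 0.0, 0.0]]
contact_force: [-0.2, 0.7, -0.0]
width: 0.582
time_s: 10.57
position: [534.8, 213.9, 94.2]
orientation: [[0.0, -0.986, -0.168], [0.0, -0.168, 0.986], [-1.0, -0.0, 0.0]]
contact_force: [0.4, 0.1, 0.3]
width: 0.478
time_s: 11.07
position: [534.8, 214.1, 94.4]
orientation: [[0.0, -0.986, -0.168], [0.0, -0.168, 0.986], [-1.0, -0.0, 0.0]]
contact_force: [-1.8, 1.9, 3.9]
width: 0.37
```

```bash
python3 -m pendant '{"travel":[[0,0,0],[0,0,0],[0.002,0,0],[0.002,0,0],[0,0,0]],"spin":[0,0,0,0,0],"jaw":[0.5,0.5,0.5,0.5,0.5]}' && python3 -m pendant '{"travel":[[0.002,0,0],[0.001,0,0],[0,0,0]],"spin":[0,0,0],"jaw":[0.5,0.5,0.5]}'
python3 - <<'E'
from h import *
a=camera("side")[120:200,200:320]
cv2.imwrite("pics/m6.png",cv2.resize(a,(600,400),interpolation=2))
E
```

```text
time_s: 11.48
position: [534.4, 213.6, 89.6]
orientation: [[-0.001, -0.986, -0.168], [-0.0, -0.168, 0.986], [-1.0, 0.001, -0.0]]
contact_force: [-0.6, 0.3, -0.7]
width: 0.496
time_s: 11.73
position: [534.5, 213.8, 86.8]
orientation: [[-0.0, -0.986, -0.168], [-0.0, -0.168, 0.986], [-1.0, 0.001, -0.0]]
contact_force: [0.3, -0.0, -0.1]
width: 0.502
```

View pics/m6.png

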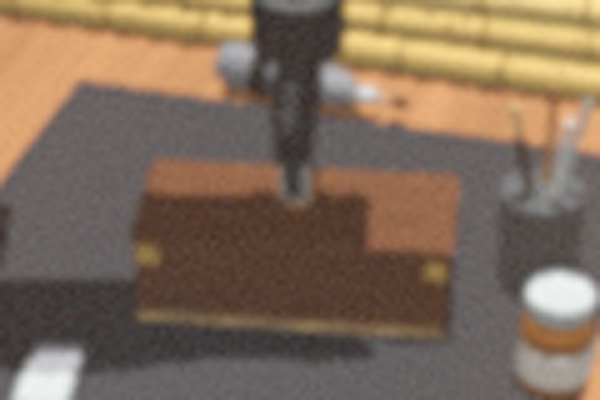

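Reported z runs about 28 mm low: the tips show at z≈103 while the reported TCP is at 87, with no contact. I'll go 7 mm lower and grip.

```bash
python3 -m pendant '{"travel":[[0.003,0,0],[0.002,0,0],[0.002,0,0],[0,0,0]],"spin":[0,0,0,0],"jaw":[0.5,0.5,0.5,0.5]}' && python3 -m pendant '{"travel":[[0,0,0],[0,0,0],[0,0,0],[0,0,0],[0,0,0],[0,0,0]],"spin":[0,0,0,0,0,0],"jaw":[0.6,0.7,1,1,1,1]}' 40
```

```text
time_s: 12.12
position: [534.4, 213.8, 79.7]
orientation: [[-0.001, -0.986, -0.168], [-0.0, -0.168, 0.986], [-1.0, 0.001, -0.0]]
contact_force: [-0.4, -0.6, 0.5]
width: 0.5
time_s: 12.62
position: [534.7, 214.0, 80.3]
orientation: [[0.0, -0.986, -0.168], [0.0, -0.168, 0.986], [-1.0, -0.0, 0.0]]
contact_force: [-1.0, 1.0, 2.0]
width: 0.372
```

```bash
python3 -m pendant '{"travel":[[-0.005,0,0],[-0.01,0,0],[-0.015,0,0],[-0.02,0,0],[0,0,0]],"spin":[0,0,0,0,0],"jaw":[1,1,1,1,1]}'
python3 - <<'E'
from h import *
camera("side");print(pts("side","lid"),pts("side","box"));to(575,10,8,100)
E
```

```text
time_s: 13.03
position: [536.9, 214.4, 134.1]
orientation: [[0.005, -0.986, -0.168], [0.001, -0.168, 0.986], [-1.0, -0.005, 0.0]]
contact_force: [2.0, 0.2, -2.0]
width: 0.373
[([258.5, 151.3], 0.9)] [([187.8, 232.7], 0.54), ([261.7, 152.4], 0.29)]
spin -0.31 travel mm [ 122.    -4.4 -207.7] rows>= 6 | at [534.6 213.8 129.9] j [15. 25. -9. 56. -0.  5.] w 0.368 F [-0.5  0.1 -3.6] t 13.18
```

```bash
python3 -m pendant '{"travel":[[0,-0.001,-0.015],[0,-0.001,-0.025],[0,-0.001,-0.03],[0,-0.001,-0.03],[0,0,-0.03],[0,0,-0.03],[0,0,-0.025],[0,0,-0.015],[0,0,-0.008],[0,0,0],[0,0,0],[0,0,0]],"spin":[0,0,0,0,0,0,0,0,0,0,0,0],"jaw":[1,1,1,1,1,1,1,1,1,1,1,1]}' && python3 -m pendant '{"travel":[[0.02,0,0],[0.02,0,0],[0.02,0,0],[0.02,0,0],[0.015,0,0],[0.01,0,0],[0,0,0]],"spin":[0,0,0,0,0,0,0],"jaw":[1,1,1,1,1,1,1]}'
python3 - <<'E'
from h import *
camera("side");camera("top");print(pts("side","lid"),pts("top","lid"),pts("side","box"),pts("top","box"));to(575,10,8,100)
o=get_obs()["position"];print(proj("side",[[o[0],o[1],o[2]-8]]),proj("top",[[o[0],o[1],o[2]-8]]))
E
```

```text
time_s: 14.18
position: [573.2, 10.6, 129.8]
orientation: [[-0.001, -0.986, -0.169], [0.001, -0.169, 0.986], [-1.0, 0.001, 0.001]]
contact_force: [-0.4, 0.6, -2.6]
width: 0.367
time_s: 14.77
position: [572.0, 10.7, 23.2]
orientation: [[-0.003, -0.986, -0.17], [0.001, -0.17, 0.986], [-1.0, 0.003, 0.001]]
contact_force: [-1.4, -0.2, -2.1]
width: 0.368
[([254.8, 203.8], 0.69), ([201.0, 215.6], 0.16)] [] [([259.5, 181.8], 0.69), ([215.8, 257.9], 0.69)] [([187.9, 215.0], 0.97), ([359.4, 254.8], 0.19)]
spin -0.3 travel mm [18.3 -0.5  0.4] rows>= 1 | at [574.6   9.5  26.3] j [ -6.  31. -16.  42.   0. -16.] w 0.372 F [ 0.3 -0.6 -2.8] t 15.07
[[254.45092979 205.10111786]] [[251.77053453 203.28276256]]
```

Lid about 18 mm above the bench. I'll lower it in small steps.

```bash
python3 -m pendant '{"travel":[[0.008,0,0],[0.004,0,0],[0.002,0,0],[0.002,0,0],[0,0,0]],"spin":[0,0,0,0,0],"jaw":[1,1,1,1,1]}' && python3 -m pendant '{"travel":[[0.002,0,0],[0,0,0],[0,0,0]],"spin":[0,0,0],"jaw":[1,1,1]}'
```

```text
time_s: 15.48
position: [573.2, 9.5, 8.6]
orientation: [[-0.001, -0.986, -0.168], [0.0, -0.168, 0.986], [-1.0, 0.001, 0.0]]
contact_force: [0.5, -0.2, -2.9]
width: 0.367
time_s: 15.73
position: [573.6, 9.5, 8.3]
orientation: [[0.0, -0.986, -0.168], [-0.0, -0.168, 0.986], [-1.0, -0.0, -0.0]]
contact_force: [-4.1, -0.9, 9.6]
width: 0.366
```

```bash
python3 -m pendant '{"travel":[[0,0,0],[0,0,0],[0,0,0],[0,0,0],[-0.005,0,0],[-0.03,0,0],[-0.04,0,0],[-0.04,0,0],[-0.04,0,0],[0,0,0],[0,0,0]],"spin":[0,0,0,0,0,0,0,0,0,0,0],"jaw":[0.4,0.4,0.4,0.4,0.4,0.2,1,1,1,1,1]}'
python3 - <<'E'
from h import *
N=[520.3,-247.7,-4.5]
kb,kc=loc(N,(-100,0)),loc(N,(-100,-78));pb,pc=loc(N,(45,0)),loc(N,(45,-78));print(kb,kc,pb,pc)
to(*kb,140,92)
i=camera("top");cv2.imwrite("pics/t7.png",cv2.resize(i[60:360,60:460],(800,600),interpolation=2));camera("side")
for n in("lid","box","key_a","mid_a"):print(n,pts("side",n),pts("top",n))
E
```

```text
time_s: 16.65
position: [575.6, 9.3, 165.2]
orientation: [[0.005, -0.986, -0.168], [-0.001, -0.168, 0.986], [-1.0, -0.005, -0.001]]
contact_force: [-0.1, -1.4, -0.3]
width: 0.031
(np.float64(420.60826662668717), np.float64(-239.85409042721548)) (np.float64(414.48845715991524), np.float64(-317.61364245839945)) (np.float64(565.1612800179907), np.float64(-251.230659307753)) (np.float64(559.0414705512188), np.float64(-328.990211338937))
spin 7.69 travel mm [  24.5  163.7 -243.6] rows>= 6 | at [575.6   9.3 165.2] j [ -6.  24.  -6.  60.   0. -16.] w 0.031 F [-0.1 -1.4 -0.3] t 16.65
lid [([250.8, 214.2], 0.92), ([171.8, 323.8], 0.72)] [([361.2, 209.3], 0.2)]
box [([170.5, 322.5], 0.69), ([259.2, 182.3], 0.6)] [([189.5, 217.1], 0.7)]
key_a [([186.7, 231.3], 0.56), ([202.9, 214.9], 0.47), ([176.2, 247.0], 0.47)] [([207.8, 146.4], 0.63), ([336.1, 249.2], 0.62), ([362.0, 253.6], 0.53)]
mid_a [([225.8, 231.4], 0.65), ([215.5, 250.1], 0.64)] [([338.1, 207.1], 0.63), ([364.0, 209.3], 0.54), ([332.3, 222.3], 0.32)]
```

View pics/t7.png

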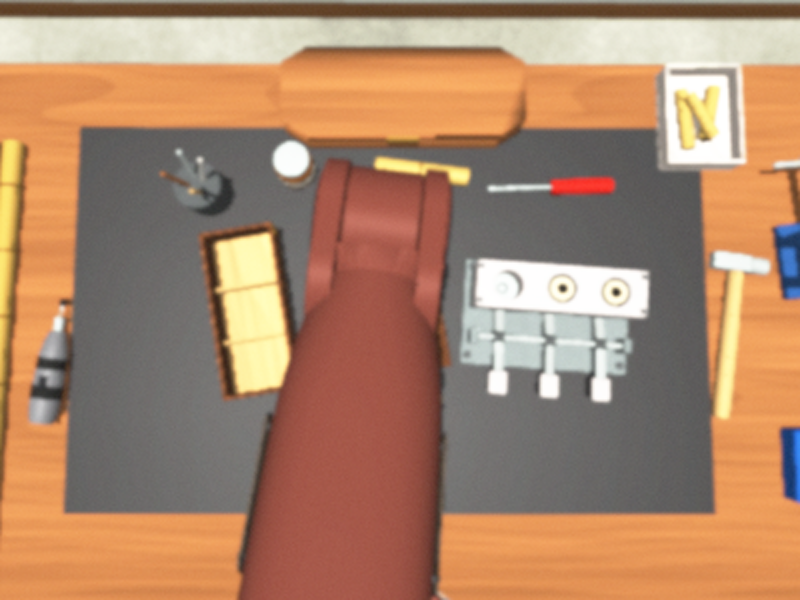

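```bash
python3 -c "
from h import *
for p in ((308.5,251.5),(334.5,253),(360.5,255)): print(back('top',p,69).round(1))
for p in ((336,249.2),(362,253.6)): print('n',back('top',p,69).round(1))
for p in ((341.5,204),(368,206)): print('m',back('top',p,124).round(1))
print(back('side',(186.7,231.3),69))"
python3 -m pendant '{"travel":[[0,0,0],[0,0.02,-0.03],[0,0.02,-0.03],[0,0.02,-0.03],[0,0.02,-0.03],[0,0.02,-0.03],[0,0.02,-0.03],[0,0.02,-0.03],[0,0.024,-0.034],[0,0,0],[0,0,0]],"spin":[7.1,0.6,0,0,0,0,0,0,0,0,0],"jaw":[1,1,1,1,1,1,1,1,1,1,1]}' && python3 -c "
from h import *
to(420,-240,70,92)"
```

```text
[ 424.5 -161.6]
[ 420.1 -239.8]
[ 414.1 -318. ]
n [ 431.4 -244.6]
n [ 418.3 -322.6]
m [ 563.6 -252.2]
m [ 557.8 -329.3]
[ 415.91587377 -246.05580177]
time_s: 18.07
position: [417.4, -242.0, 162.2]
orientation: [[-0.0, -1.0, -0.03], [-0.0, -0.03, 1.0], [-1.0, 0.0, -0.0]]
contact_force: [1.1, -0.5, 0.4]
width: 0.005
spin -0.26 travel mm [92.2 -2.6  1.9] rows>= 3 | at [ 417.4 -242.   162.2] j [-39.  14. -20.  56.  -0. -41.] w 0.005 F [ 1.1 -0.5  0.4] t 18.07
```

```bash
python3 -m pendant '{"travel":[[0.025,-0.0026,0.0019],[0.025,0,0],[0.015,0,0],[0,0,0]],"spin":[0,0,0,0],"jaw":[1,1,1,1]}' && python3 -m pendant '{"travel":[[0.007,0,0],[0.007,0,0],[0.007,0,0],[0.006,0,0],[0,0,0]],"spin":[0,0,0,0,0],"jaw":[1,1,1,1,1]}'&& python3 -m pendant '{"travel":[[0.004,0,0],[0.004,0,0],[0.0,0,0]],"spin":[0,0,0],"jaw":[1,1,1]}'
```

```text
time_s: 18.4
position: [419.9, -235.8, 94.5]
orientation: [[-0.004, -0.999, -0.036], [0.003, -0.036, 0.999], [-1.0, 0.004, 0.004]]
contact_force: [-0.8, 0.8, 0.3]
width: 0.001
time_s: 18.82
position: [420.7, -237.8, 69.4]
orientation: [[-0.001, -0.999, -0.035], [0.001, -0.035, 0.999], [-1.0, 0.001, 0.001]]
contact_force: [-1.0, 0.5, 0.1]
width: -0.003
time_s: 19.07
position: [420.9, -238.1, 61.7]
orientation: [[-0.0, -0.999, -0.035], [0.0, -0.035, 0.999], [-1.0, 0.0, 0.0]]
contact_force: [-1.1, 0.3, 0.4]
width: -0.002
```

No contact until around 60, which fits the offset. I'll continue down.

```bash
python3 -m pendant '{"travel":[[0.004,0,0],[0.004,0,0],[0.004,0,0],[0,0,0]],"spin":[0,0,0,0],"jaw":[1,1,1,1]}'&& python3 -m pendant '{"travel":[[0.004,0,0],[0.004,0,0],[0.004,0,0],[0.0,0,0]],"spin":[0,0,0,0],"jaw":[1,1,1,1]}' && python3 -c "
from h import *
camera('side');print(pts('side','key_b'),pts('side','mid_b'))
print(proj('side',[[565,-251,93],[565,-251,123],[420,-240,69],[420,-240,41]]))"
```

```text
time_s: 19.4
position: [420.8, -238.2, 49.6]
orientation: [[-0.001, -0.999, -0.035], [0.0, -0.035, 0.999], [-1.0, 0.001, 0.0]]
contact_force: [-0.2, -0.9, -0.3]
width: -0.0
time_s: 19.73
position: [420.6, -238.1, 37.7]
orientation: [[-0.001, -0.999, -0.035], [0.0, -0.035, 0.999], [-1.0, 0.001, 0.0]]
contact_force: [-0.0, -0.6, -0.3]
width: 0.002
[([176.8, 246.1], 0.74), ([200.9, 215.6], 0.68)] [([227.0, 230.4], 0.6)]
[[228.02446277 235.57888866]
 [227.55870816 228.62631587]
 [188.58393944 230.34359752]
 [189.49304607 236.4578732 ]]
```

Run:
```python
from h import *
a=camera("side")[190:280,150:270]
cv2.imwrite("pics/m8.png",cv2.resize(a,(720,540),interpolation=2))
o=get_obs()["position"];print(proj("side",[o,o-[0,0,19],o+[0,0,9]]))
```

```text
[[190.15259748 236.77288485]
 [190.74950538 240.82279529]
 [189.86623101 234.829941  ]]
```

View pics/m8.png

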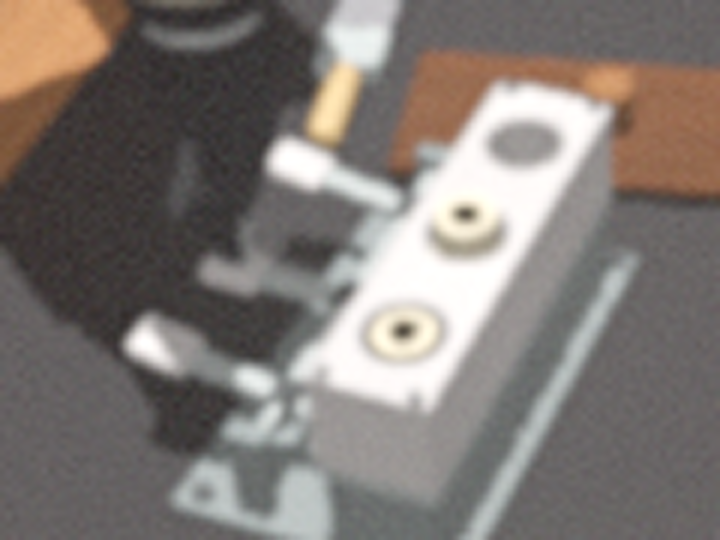

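The middle key is partly down and mouth_b (crop 465,225) has risen about a third of the way. I'll keep pressing.

```bash
python3 -m pendant '{"travel":[[0.004,0,0],[0.004,0,0]],"spin":[0,0],"jaw":[1,1]}'&& python3 -m pendant '{"travel":[[0.004,0,0],[0.004,0,0]],"spin":[0,0],"jaw":[1,1]}'
```

```text
time_s: 20.1
position: [421.4, -238.5, 30.6]
orientation: [[0.001, -0.999, -0.035], [-0.001, -0.035, 0.999], [-1.0, -0.001, -0.001]]
contact_force: [-1.4, 1.2, 7.3]
width: -0.0
time_s: 20.27
position: [421.8, -238.6, 22.7]
orientation: [[0.001, -0.999, -0.035], [-0.001, -0.035, 0.999], [-1.0, -0.001, -0.001]]
contact_force: [-5.9, 4.4, 45.6]
width: -0.003
```

End stop reached (45 N). Closed fingertips are therefore at about TCP+18. Now I'll lift, move over mouth_b and check how far it has risen.

```bash
python3 -m pendant '{"travel":[[-0.01,0,0],[-0.03,0,0],[-0.04,0,0],[-0.04,0,0],[-0.02,0,0],[0,-0.035,0],[0,-0.035,0],[0,-0.035,0],[0,-0.035,0],[0,0,0],[0,0,0],[0,0,0]],"spin":[0,0,0,0,0,0,0,0,0,0,0,0],"jaw":[1,1,0.3,0.3,0.3,0.3,0.3,0.3,0.3,0.3,0.3,0.3]}'
python3 - <<'E'
from h import *
to(564,-252,110,92)
a=camera("side")[170:290,150:310]
cv2.imwrite("pics/m9.png",cv2.resize(a,(640,480),interpolation=2))
E
```

```text
time_s: 21.27
position: [560.4, -233.0, 161.6]
orientation: [[-0.001, -0.999, -0.035], [0.001, -0.035, 0.999], [-1.0, 0.001, 0.001]]
contact_force: [-0.4, 0.3, 1.1]
width: 0.7
spin 0.01 travel mm [ 51.5  -3.  -19.1] rows>= 2 | at [ 560.4 -233.   161.6] j [-29.  27.  -0.  62.  -0. -31.] w 0.7 F [-0.4  0.3  1.1] t 21.27
```

View pics/m9.png

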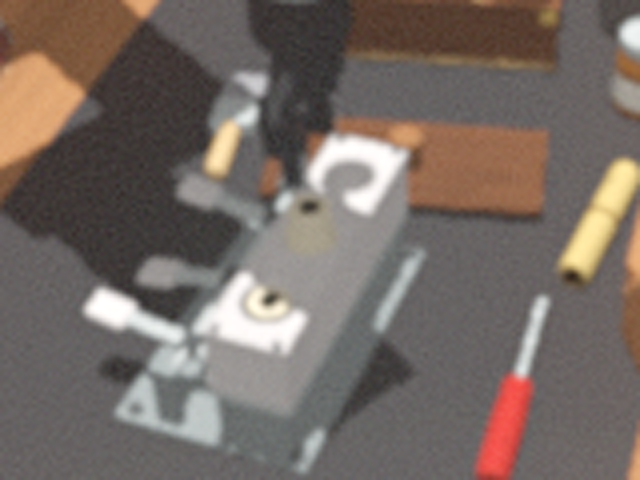

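```bash
python3 -m pendant '{"travel":[[0.01,-0.003,-0.01],[0.01,-0.003,-0.009],[0.005,0,0],[0,0,0],[0,0,0]],"spin":[0,0,0,0,0],"jaw":[0.3,0.3,0.3,0.3,0.3]}'
python3 - <<'E'
from h import *
to(564,-252,110,92)
a=camera("side")[195:265,190:290]
cv2.imwrite("pics/m10.png",cv2.resize(a,(800,560),interpolation=2))
o=get_obs()["position"];R=get_obs()["orientation"]
for z in(0,10,20,30):print(z,proj("side",[o+[0,0,z]+R[:,2]*s for s in(30,-30,-40)]).round(1).tolist())
print(proj("side",[[564,-252,154]]))
E
```

```text
time_s: 21.73
position: [566.9, -252.2, 136.5]
orientation: [[-0.001, -0.999, -0.034], [0.001, -0.034, 0.999], [-1.0, 0.001, 0.001]]
contact_force: [0.5, 0.3, 1.1]
width: 0.699
spin -0.06 travel mm [26.5  2.9  0.3] rows>= 1 | at [ 566.9 -252.2  136.5] j [-31.  30.  -0.  60.   0. -33.] w 0.699 F [0.5 0.3 1.1] t 21.73
0 [[230.8, 219.6], [224.9, 232.0], [223.9, 234.2]]
10 [[230.6, 217.2], [224.7, 229.6], [223.7, 231.8]]
20 [[230.5, 214.8], [224.6, 227.2], [223.5, 229.4]]
30 [[230.4, 212.3], [224.4, 224.7], [223.3, 226.9]]
[[226.64970074 221.36971669]]
```

View pics/m10.png

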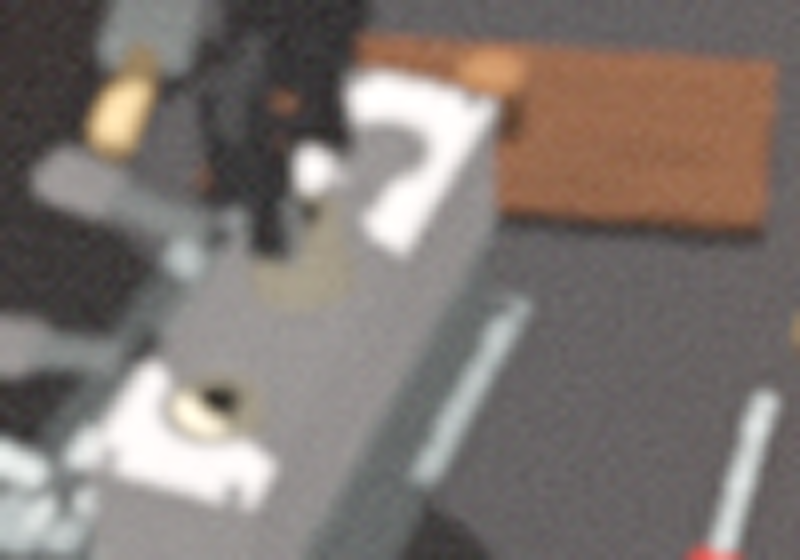

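Fingertips straddle mouth_b (near tip at crop 272,250, as predicted for TCP+23). I'll lower 24 mm and grip.

```bash
python3 -m pendant '{"travel":[[0.008,0,0],[0.008,0,0],[0.006,0,0],[0.002,0,0],[0,0,0]],"spin":[0,0,0,0,0],"jaw":[0.3,0.3,0.3,0.3,0.3]}' && python3 -m pendant '{"travel":[[0,0,0],[0,0,0],[0,0,0],[0,0,0],[0,0,0],[0,0,0],[0,0,0]],"spin":[0,0,0,0,0,0,0],"jaw":[0.5,0.6,0.7,1,1,1,1]}' 40 && python3 -m pendant '{"travel":[[-0.01,0,0],[-0.02,0,0],[-0.03,0,0],[-0.02,0,0],[0,0,0],[0,0,0]],"spin":[0,0,0,0,0,0],"jaw":[1,1,1,1,1,1]}'
python3 - <<'E'
from h import *
camera("side");camera("top")
for t in("mid_b","box","lid"):print(t,pts("side",t),pts("top",t))
print(proj("side",[[534,213,0],loc([534,213.5,10],(-83,0))+(0,)]))
to(*loc([534,213.5,10],(-83,0)),190,100)
E
```

```text
time_s: 22.2
position: [567.1, -251.7, 112.2]
orientation: [[-0.001, -0.999, -0.035], [0.001, -0.035, 0.999], [-1.0, 0.001, 0.001]]
contact_force: [-0.0, -0.0, -0.6]
width: 0.702
time_s: 22.78
position: [567.9, -252.2, 113.5]
orientation: [[0.001, -0.999, -0.035], [-0.0, -0.035, 0.999], [-1.0, -0.001, -0.0]]
contact_force: [0.9, 0.3, 3.0]
width: 0.382
time_s: 23.28
position: [568.3, -252.6, 194.7]
orientation: [[0.002, -0.999, -0.035], [-0.001, -0.035, 0.999], [-1.0, -0.002, -0.001]]
contact_force: [0.2, -0.7, -0.8]
width: 0.381
mid_b [([224.0, 208.2], 0.66), ([179.0, 247.9], 0.57), ([275.7, 270.6], 0.48), ([216.4, 254.3], 0.47), ([297.6, 230.4], 0.24)] [([351.3, 201.9], 0.42)]
box [([257.0, 181.4], 0.81), ([219.2, 257.1], 0.45)] [([185.6, 215.1], 0.79), ([262.6, 203.6], 0.58)]
lid [([313.9, 192.6], 0.42)] [([260.3, 203.3], 0.76)]
[[259.06512133 178.00258145]
 [239.8584678  176.76562371]]
spin -8.01 travel mm [  2.9  35.  464.2] rows>= 12 | at [ 567.4 -252.   192.5] j [-31.  28.   5.  67.   0. -33.] w 0.381 F [ 0.3  0.4 -0.6] t 23.68
```

Run:
```python
from h import *
i=camera("top");cv2.imwrite("pics/t11.png",cv2.resize(i[150:290,140:300],(800,700),interpolation=2)[:600])
ob=[("top",(*l,80),q) for l,q in[((128,56),(160,176.5)),((128,-56),(197.5,171)),((-128,56),(172.5,259))]]
p,r=fit(ob,[534,213,10]);print(p,r)
```

```text
[534.79637035 211.15264521   9.25042869] [[ 0.65656656 -0.27551601]
 [-0.46868823 -0.61419121]
 [-0.12321064  1.15844177]]
```

View pics/t11.png

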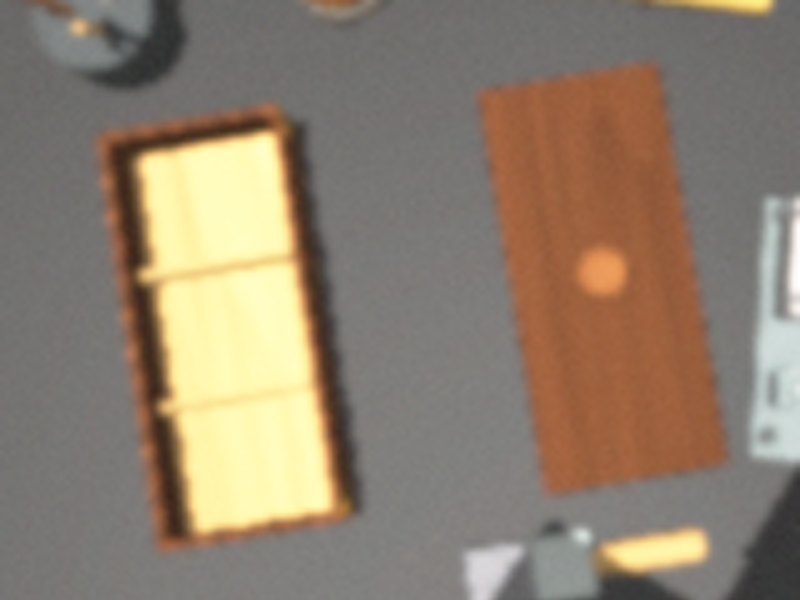

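Box unmoved with all compartments empty; lid flat with its knob at crop (602,271). I'm carrying mouth_b to the near compartment.

```bash
python3 -m pendant '{"travel":[[0,0,0],[0,0,0],[0,0.002,0.02],[0,0.003,0.035],[0,0.003,0.035],[0,0.003,0.035],[0,0.003,0.035],[0,0.003,0.035],[0,0.003,0.035],[0,0.003,0.035],[0,0.003,0.035],[0,0.003,0.035]],"spin":[-7.1,-0.4,0,0,0,0,0,0,0,0,0,0],"jaw":[1,1,1,1,1,1,1,1,1,1,1,1]}' && python3 -m pendant '{"travel":[[0,0.003,0.035],[0,0.002,0.035],[0,0.002,0.03],[0,0,0.015],[0,0,0],[0,0,0]],"spin":[0,0,0,0,0,0],"jaw":[1,1,1,1,1,1]}'  && python3 -c "
from h import *
to(452.7,198.3,110,99.5)"
```

```text
time_s: 24.73
position: [483.2, 75.0, 193.4]
orientation: [[0.0, -0.987, -0.161], [0.0, -0.161, 0.987], [-1.0, -0.0, -0.0]]
contact_force: [0.4, -0.2, -0.7]
width: 0.384
time_s: 25.23
position: [457.8, 186.2, 193.2]
orientation: [[0.0, -0.986, -0.165], [-0.0, -0.165, 0.986], [-1.0, -0.0, -0.0]]
contact_force: [1.5, -0.7, -0.5]
width: 0.384
spin -0.02 travel mm [83.2  3.  12.8] rows>= 3 | at [457.8 186.2 193.2] j [ 14.  14. -15.  61.  -0.   4.] w 0.384 F [ 1.5 -0.7 -0.5] t 25.23
```

```bash
python3 -m pendant '{"travel":[[0,0.003,0.0128],[0.02,0,0],[0.02,0,0],[0.02,0,0],[0.01,0,0],[0,0,0],[0,0,0]],"spin":[0,0,0,0,0,0,0],"jaw":[1,1,1,1,1,1,1]}'
python3 - <<'E'
from h import *
camera("side");print(pts("side","mid_b"),pts("side","box"))
to(452.7,198.3,30,99.5)
o=get_obs()["position"];print(proj("side",[o+[0,0,9.5],[534.5,212,0]]))
E
```

```text
time_s: 25.82
position: [453.0, 196.8, 123.1]
orientation: [[-0.001, -0.987, -0.163], [-0.0, -0.163, 0.987], [-1.0, 0.001, -0.0]]
contact_force: [-0.3, -0.0, 0.3]
width: 0.38
[([233.6, 146.6], 0.66), ([217.4, 250.5], 0.63), ([216.2, 259.0], 0.54)] [([260.6, 180.4], 0.73)]
spin -0.07 travel mm [94.2  1.2  0.8] rows>= 3 | at [453.8 197.6 124.2] j [ 15.  17. -22.  51.  -0.   6.] w 0.381 F [-0.7  0.1 -1.2] t 25.97
[[239.10359433 150.07612144]
 [259.11248116 178.15028767]]
```

Run:
```python
from h import *
a=camera("side")[110:220,190:320]
cv2.imwrite("pics/m12.png",cv2.resize(a,(650,550),interpolation=2))
```

```text
(no output)
```

View pics/m12.png

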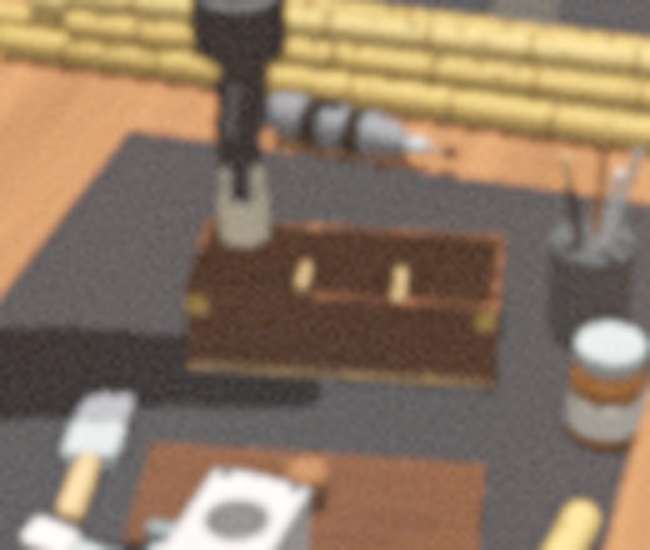

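mouth_b hangs vertical at crop (243,215), between the left wall and the partition at x=305. I'll lower it.

```bash
python3 -m pendant '{"travel":[[0.02,0.001,0.001],[0.02,0,0],[0.02,0,0],[0.015,0,0],[0.01,0,0],[0.004,0,0],[0,0,0]],"spin":[0,0,0,0,0,0,0],"jaw":[1,1,1,1,1,1,1]}' && python3 -m pendant '{"travel":[[0.004,0,0],[0,0,0]],"spin":[0,0],"jaw":[1,1]}'
```

```text
time_s: 26.6
position: [451.7, 198.6, 34.0]
orientation: [[-0.001, -0.986, -0.165], [-0.0, -0.165, 0.986], [-1.0, 0.001, -0.0]]
contact_force: [0.3, -0.9, -1.0]
width: 0.381
time_s: 26.77
position: [452.3, 198.8, 30.6]
orientation: [[0.001, -0.986, -0.165], [0.0, -0.165, 0.986], [-1.0, -0.001, 0.0]]
contact_force: [0.1, -0.1, -0.9]
width: 0.385
```

```bash
python3 -m pendant '{"travel":[[0.002,0,0],[0,0,0]],"spin":[0,0],"jaw":[1,1]}' && python3 -m pendant '{"travel":[[0.002,0,0],[0,0,0]],"spin":[0,0],"jaw":[1,1]}'
```

```text
time_s: 26.93
position: [452.2, 198.8, 28.5]
orientation: [[0.001, -0.986, -0.165], [0.0, -0.165, 0.986], [-1.0, -0.001, 0.0]]
contact_force: [1.0, 0.4, -0.1]
width: 0.381
time_s: 27.1
position: [452.9, 199.6, 27.9]
orientation: [[0.002, -0.986, -0.165], [0.002, -0.165, 0.986], [-1.0, -0.003, 0.001]]
contact_force: [-3.5, 1.7, 17.4]
width: 0.377
```

```bash
python3 -m pendant '{"travel":[[0,0,0],[0,0,0],[0,0,0],[0,0,0],[-0.01,0,0],[-0.03,0,0],[-0.04,0,0],[-0.04,0,0],[-0.03,0,0],[0,0.008,-0.03],[0,0.008,-0.035],[0,0.009,-0.035]],"spin":[0,0,0,0,0,0,0,0,0,0,0,0],"jaw":[0.42,0.42,0.42,0.42,0.42,0.42,0.42,0.42,0.42,1,1,1]}' && python3 -m pendant '{"travel":[[0,0.009,-0.037],[0,0.009,-0.037],[0,0.009,-0.037],[0,0.009,-0.037],[0,0.009,-0.037],[0,0.009,-0.037],[0,0.009,-0.037],[0,0.009,-0.037],[0,0.009,-0.037],[0,0.009,-0.035],[0,0.006,-0.025],[0,0,0]],"spin":[0,0,0,0,0,0,0,0,0,0,0,0],"jaw":[1,1,1,1,1,1,1,1,1,1,1,1]}'
python3 - <<'E'
from h import *
camera("side");camera("top")
for t in("mid_b","box","lid"):print(t,pts("side",t),pts("top",t))
to(416,-318,60,100)
E
```

```text
time_s: 28.1
position: [443.8, 95.3, 177.5]
orientation: [[0.002, -0.986, -0.167], [-0.0, -0.167, 0.986], [-1.0, -0.002, -0.0]]
contact_force: [0.1, -0.2, -0.2]
width: 0.162
time_s: 29.1
position: [413.3, -312.3, 176.7]
orientation: [[0.001, -0.987, -0.161], [-0.002, -0.161, 0.987], [-1.0, -0.0, -0.002]]
contact_force: [-0.2, 0.2, -0.7]
width: 0.005
mid_b [([213.6, 249.8], 0.57), ([236.5, 167.8], 0.44), ([218.8, 249.9], 0.21)] [([361.7, 207.9], 0.67), ([190.4, 243.1], 0.47)]
box [([258.8, 179.1], 0.87)] [([187.4, 215.4], 0.74)]
lid [([249.9, 213.3], 0.82), ([217.3, 252.0], 0.43)] [([260.3, 202.5], 0.89), ([188.2, 216.2], 0.68)]
spin -0.43 travel mm [ 1.164e+02 -1.000e-01 -1.160e+01] rows>= 3 | at [ 413.9 -306.6  176.4] j [-45.  17. -14.  59.   0. -54.] w 0.005 F [-0.2  0.4 -0.5] t 29.5
```

mouth_b reads inside the near compartment in both cameras. Now I'll press key c.

```bash
python3 -m pendant '{"travel":[[0.01,0,-0.0116],[0.03,0,0],[0.03,0,0],[0.025,0,0],[0.015,0,0],[0.005,0,0],[0.004,0,0],[0.004,0,0],[0,0,0]],"spin":[0,0,0,0,0,0,0,0,0],"jaw":[1,1,1,1,1,1,1,1,1]}' && python3 -m pendant '{"travel":[[0.006,0,0],[0.006,0,0],[0.006,0,0]],"spin":[0,0,0],"jaw":[1,1,1]}' && python3 -m pendant '{"travel":[[0.005,0,0],[0.002,0,0]],"spin":[0,0],"jaw":[1,1]}'
```

```text
time_s: 30.25
position: [415.9, -319.3, 53.3]
orientation: [[0.0, -0.986, -0.165], [-0.0, -0.165, 0.986], [-1.0, -0.0, -0.001]]
contact_force: [-0.7, 0.6, 0.4]
width: -0.002
time_s: 30.5
position: [415.5, -319.7, 36.0]
orientation: [[-0.0, -0.986, -0.165], [-0.002, -0.165, 0.986], [-1.0, 0.0, -0.002]]
contact_force: [-5.7, -0.4, 7.8]
width: 0.002
time_s: 30.67
position: [415.4, -319.7, 28.6]
orientation: [[-0.0, -0.986, -0.165], [-0.002, -0.165, 0.986], [-1.0, 0.001, -0.002]]
contact_force: [-3.7, -1.1, 5.7]
width: 0.0
```

```bash
python3 -m pendant '{"travel":[[0.003,0,0],[0.002,0,0]],"spin":[0,0],"jaw":[1,1]}'; python3 -m pendant '{"travel":[[0.001,0,0],[0,0,0]],"spin":[0,0],"jaw":[1,1]}'
```

```text
time_s: 30.83
position: [415.7, -319.8, 24.0]
orientation: [[0.0, -0.986, -0.165], [-0.002, -0.165, 0.986], [-1.0, 0.0, -0.002]]
contact_force: [-3.9, 0.3, 5.4]
width: 0.001
time_s: 31.0
position: [415.8, -319.8, 23.3]
orientation: [[0.0, -0.986, -0.165], [-0.002, -0.165, 0.986], [-1.0, -0.0, -0.002]]
contact_force: [-3.8, 0.5, 8.7]
width: 0.0
```

```bash
python3 -m pendant '{"travel":[[0.002,0,0],[0,0,0]],"spin":[0,0],"jaw":[1,1]}'; python3 -c "
from h import *
p=loc([520.3,-247.7,-4.5],(45,-78));print(p);to(561,-329,140,100)"
```

```text
time_s: 31.17
position: [415.9, -319.9, 22.8]
orientation: [[0.001, -0.986, -0.165], [-0.003, -0.165, 0.986], [-1.0, -0.0, -0.003]]
contact_force: [-9.6, 4.8, 29.4]
width: -0.001
(np.float64(559.0414705512188), np.float64(-328.990211338937))
spin -0.52 travel mm [-117.  -141.4  -34.4] rows>= 4 | at [ 415.9 -319.9   22.8] j [-46.  27. -25.  38.  -0. -55.] w -0.001 F [-9.6  4.8 29.4] t 31.17
```

```bash
python3 -m pendant '{"travel":[[-0.01,0,0],[-0.03,0,0],[-0.04,0,0],[-0.04,0,0],[-0.01,0,0],[0,-0.035,-0.009],[0,-0.036,-0.009],[0,-0.036,-0.009],[0,-0.035,-0.008],[0,0,0],[0,0,0],[0,0,0]],"spin":[0,0,0,0,0,0,0,0,0,0,0,0],"jaw":[1,1,0.3,0.3,0.3,0.3,0.3,0.3,0.3,0.3,0.3,0.3]}'
python3 - <<'E'
from h import *
to(561,-329,112,100)
a=camera("side")[195:285,180:280]
cv2.imwrite("pics/m13.png",cv2.resize(a,(600,540),interpolation=2))
o=get_obs();R=o["orientation"];print(proj("side",[o["position"]+[0,0,23]+R[:,2]*s for s in(30,-30)]),proj("side",[[561,-329,154]]))
print(pts("side","mid_c"))
E
```

```text
time_s: 32.17
position: [561.2, -329.8, 149.9]
orientation: [[-0.001, -0.986, -0.165], [0.0, -0.165, 0.986], [-1.0, 0.001, 0.0]]
contact_force: [0.4, -0.1, 0.2]
width: 0.699
spin -0.49 travel mm [37.9 -0.   0.8] rows>= 1 | at [ 561.2 -329.8  149.9] j [-37.  33.   7.  64.  -0. -46.] w 0.699 F [ 0.4 -0.1  0.2] t 32.17
[[218.19702894 226.31920518]
 [214.03298525 240.29904795]] [[216.80022728 237.74156912]]
[([215.2, 244.8], 0.56), ([174.8, 325.0], 0.56), ([237.8, 166.3], 0.37)]
```

View pics/m13.png

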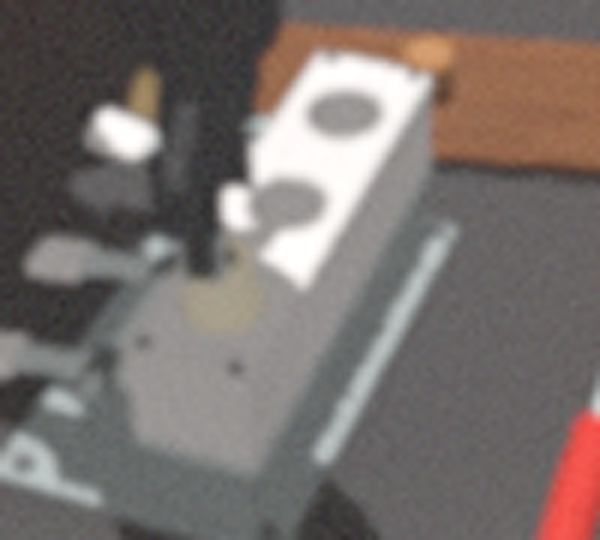

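mouth_c is raised (crop 225,280) and the near fingertip (205,275) is where predicted. Descend and grip.

```bash
python3 -m pendant '{"travel":[[0.01,-0.002,0.001],[0.01,0,0],[0.01,0,0],[0.006,0,0],[0.002,0,0],[0,0,0]],"spin":[0,0,0,0,0,0],"jaw":[0.3,0.3,0.3,0.3,0.3,0.3]}' && python3 -m pendant '{"travel":[[0,0,0],[0,0,0],[0,0,0],[0,0,0],[0,0,0],[0,0,0],[0,0,0]],"spin":[0,0,0,0,0,0,0],"jaw":[0.5,0.6,0.7,1,1,1,1]}' 40 && python3 -m pendant '{"travel":[[-0.01,0,0],[-0.02,0,0],[-0.03,0,0],[-0.02,0,0],[0,0,0],[0,0,0]],"spin":[0,0,0,0,0,0],"jaw":[1,1,1,1,1,1]}'
python3 - <<'E'
from h import *
i=camera("top");cv2.imwrite("pics/t14.png",cv2.resize(i[150:290,140:300],(640,560),interpolation=2));camera("side")
for t in("mid_b","box","lid"):print(t,pts("side",t),pts("top",t))
to(*loc([534.5,212,9.5],(0,0)),190,99.5)
E
```

```text
time_s: 32.77
position: [562.6, -328.4, 111.2]
orientation: [[-0.001, -0.986, -0.165], [0.001, -0.165, 0.986], [-1.0, 0.001, 0.001]]
contact_force: [0.7, -0.5, -0.2]
width: 0.699
time_s: 33.35
position: [563.5, -328.9, 112.6]
orientation: [[0.001, -0.986, -0.165], [-0.0, -0.165, 0.986], [-1.0, -0.001, -0.0]]
contact_force: [0.7, 0.4, 2.8]
width: 0.382
time_s: 33.85
position: [563.8, -329.3, 193.7]
orientation: [[0.002, -0.986, -0.165], [-0.002, -0.165, 0.986], [-1.0, -0.002, -0.002]]
contact_force: [-0.1, -0.1, -2.0]
width: 0.382
mid_b [([213.3, 228.2], 0.51), ([236.0, 167.7], 0.48), ([277.4, 269.8], 0.31)] [([191.3, 245.8], 0.61), ([369.7, 204.8], 0.47)]
box [] [([186.9, 220.0], 0.9), ([262.1, 204.1], 0.36)]
lid [([251.4, 213.6], 0.62), ([215.1, 231.1], 0.2)] [([260.6, 204.5], 0.74)]
spin -0.01 travel mm [  1.9 -61.2 537.8] rows>= 14 | at [ 562.9 -328.5  191.5] j [-37.  31.  11.  70.   0. -46.] w 0.383 F [-0.1 -0.2 -0.6] t 34.25
```

View pics/t14.png

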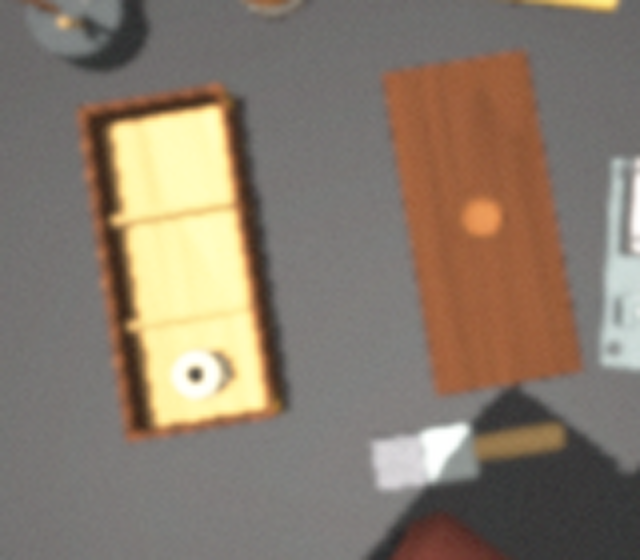

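mouth_b stands in the near compartment at (198,373); box and lid are unmoved. I'm carrying c to the middle compartment.

```bash
python3 -m pendant '{"travel":[[0,-0.002,0.018],[0,-0.004,0.035],[0,-0.004,0.035],[0,-0.004,0.035],[0,-0.004,0.035],[0,-0.004,0.035],[0,-0.004,0.035],[0,-0.004,0.035],[0,-0.004,0.035],[0,-0.004,0.035],[0,-0.004,0.035],[0,-0.004,0.035]],"spin":[0,0,0,0,0,0,0,0,0,0,0,0],"jaw":[1,1,1,1,1,1,1,1,1,1,1,1]}' && python3 -m pendant '{"travel":[[0,-0.004,0.035],[0,-0.004,0.035],[0,-0.004,0.035],[0,-0.003,0.02],[0,-0.002,0.01],[0,0,0],[0,0,0],[0,0,0]],"spin":[0,0,0,0,0,0,0,0],"jaw":[1,1,1,1,1,1,1,1]}'  && python3 -c "
from h import *
to(534.5,212,34,99.5)"
```

```text
time_s: 35.25
position: [541.7, 78.0, 192.2]
orientation: [[0.0, -0.986, -0.165], [0.0, -0.165, 0.986], [-1.0, -0.0, -0.0]]
contact_force: [1.4, 0.7, -0.9]
width: 0.382
time_s: 35.92
position: [536.8, 211.1, 192.1]
orientation: [[-0.0, -0.986, -0.164], [-0.001, -0.164, 0.986], [-1.0, 0.0, -0.001]]
contact_force: [0.3, 0.3, -0.6]
width: 0.382
spin -0.06 travel mm [158.1   2.    1.3] rows>= 4 | at [536.8 211.1 192.1] j [14. 23. -3. 64. -0.  5.] w 0.382 F [ 0.3  0.3 -0.6] t 35.92
```

```bash
python3 -m pendant '{"travel":[[0.02,0.002,0.001],[0.03,0,0],[0.03,0,0],[0.03,0,0],[0.02,0,0],[0.015,0,0],[0.01,0,0],[0.003,0,0],[0,0,0]],"spin":[0,0,0,0,0,0,0,0,0],"jaw":[1,1,1,1,1,1,1,1,1]}' && python3 -m pendant '{"travel":[[0.003,0,0],[0,0,0]],"spin":[0,0],"jaw":[1,1]}' && python3 -m pendant '{"travel":[[0.002,0,0],[0,0,0]],"spin":[0,0],"jaw":[1,1]}'
```

```text
time_s: 36.67
position: [534.5, 212.1, 33.9]
orientation: [[-0.001, -0.987, -0.164], [-0.0, -0.164, 0.987], [-1.0, 0.001, -0.0]]
contact_force: [0.5, 0.6, 0.2]
width: 0.384
time_s: 36.83
position: [535.2, 212.9, 31.9]
orientation: [[0.001, -0.986, -0.165], [0.0, -0.165, 0.986], [-1.0, -0.001, 0.0]]
contact_force: [-0.5, 0.0, -1.2]
width: 0.384
time_s: 37.0
position: [534.9, 213.0, 29.6]
orientation: [[0.001, -0.986, -0.165], [0.0, -0.165, 0.986], [-1.0, -0.001, 0.0]]
contact_force: [0.4, 0.0, -1.2]
width: 0.384
```

```bash
python3 -m pendant '{"travel":[[0.002,0,0],[0,0,0]],"spin":[0,0],"jaw":[1,1]}' && python3 -m pendant '{"travel":[[0.001,0,0],[0,0,0]],"spin":[0,0],"jaw":[1,1]}'
```

```text
time_s: 37.17
position: [535.1, 213.2, 27.7]
orientation: [[0.001, -0.986, -0.165], [0.0, -0.165, 0.986], [-1.0, -0.001, 0.0]]
contact_force: [0.6, 0.3, 2.2]
width: 0.381
time_s: 37.33
position: [535.3, 213.3, 27.5]
orientation: [[0.002, -0.986, -0.165], [0.001, -0.165, 0.986], [-1.0, -0.002, 0.0]]
contact_force: [-2.3, 0.6, 13.5]
width: 0.384
```

```bash
python3 -m pendant '{"travel":[[0,0,0],[0,0,0],[0,0,0],[0,0,0],[-0.01,0,0],[-0.03,0,0],[-0.04,0,0],[-0.04,0,0],[-0.04,0,0],[0,0.004,-0.035],[0,0.004,-0.035],[0,0.004,-0.035]],"spin":[0,0,0,0,0,0,0,0,0,0,0,0],"jaw":[0.42,0.42,0.42,0.42,0.42,0.42,0.42,0.42,0.42,0.42,0.42,0.42]}' && python3 -m pendant '{"travel":[[0,0.004,-0.037],[0,0.004,-0.037],[0,0.004,-0.037],[0,0.004,-0.037],[0,0.004,-0.037],[0,0.004,-0.037],[0,0.004,-0.037],[0,0.004,-0.037],[0,0.004,-0.035],[0,0,-0.015],[0,0,0],[0,0,0]],"spin":[0,0,0,0,0,0,0,0,0,0,0,0],"jaw":[0.3,0.3,0.3,0.3,0.3,0.3,0.3,0.3,0.3,0.3,0.3,0.3]}'
python3 - <<'E'
from h import *
i=camera("top");cv2.imwrite("pics/t15.png",i);camera("side")
for t in("mid_b","box","lid"):print(t,pts("side",t),pts("top",t))
old=cv2.resize(cv2.imread("pics/t14.png"),(160,140),interpolation=cv2.INTER_AREA).astype(float)
d=np.abs(i[150:290,140:300].astype(float)-old).sum(2)>90
n,l,s,c=cv2.connectedComponentsWithStats(d.astype(np.uint8));print([(s[k].tolist()) for k in range(1,n) if s[k][4]>12])
# lid: brown plate by colour; knob: orange
sub=cv2.GaussianBlur(i,(3,3),0)[150:290,225:300];h=cv2.cvtColor(sub,cv2.COLOR_BGR2HSV)
m=((h[...,0]<18)&(h[...,1]>110)).astype(np.uint8);n,l,s,c=cv2.connectedComponentsWithStats(m)
k=1+np.argmax(s[1:,4]);cn=cv2.findContours((l==k).astype(np.uint8),0,1)[0][0]
r=cv2.minAreaRect(cn);print("lid rect",r,s[k]);bp=cv2.boxPoints(r)+[225,150];print(bp)
kn=(m>0)&(h[...,2]>165);ys,xs=np.nonzero(kn);print("knob",xs.mean()+225,ys.mean()+150,len(xs))
W=np.array([back("top",p,16) for p in bp]);print(W.mean(0),W.round(0).tolist());print("knob w",back("top",(xs.mean()+225,ys.mean()+150),48))
E
```

```text
time_s: 38.33
position: [540.4, 106.7, 187.9]
orientation: [[0.002, -0.986, -0.167], [0.0, -0.167, 0.986], [-1.0, -0.002, -0.0]]
contact_force: [0.6, 0.6, -0.7]
width: 0.583
time_s: 39.33
position: [561.3, -240.1, 186.3]
orientation: [[-0.0, -0.987, -0.163], [0.001, -0.163, 0.987], [-1.0, 0.0, 0.001]]
contact_force: [-0.5, 0.4, 0.1]
width: 0.699
mid_b [([256.0, 171.6], 0.47), ([236.0, 168.6], 0.4), ([304.0, 173.4], 0.27)] [([180.9, 219.4], 0.71), ([189.6, 243.2], 0.68)]
box [([257.8, 181.0], 0.74)] [([187.1, 218.8], 0.75)]
lid [([251.4, 213.1], 0.74)] [([261.7, 204.2], 0.74)]
[[48, 62, 7, 11, 39], [149, 88, 11, 30, 185], [115, 96, 32, 29, 539], [84, 106, 30, 34, 323]]
lid rect ((35.02202224731445, 55.126609802246094), (80.78736877441406, 35.98164749145508), 80.13418579101562) [  11   13   49   85 2896]
[[235.37614441 168.41284943]
 [270.82569122 162.24770355]
 [284.66790009 241.84037018]
 [249.21835327 248.00551605]]
knob 258.70542635658916 206.41860465116278 129
[570.2508147  -16.53870907] [[687.0, 62.0], [707.0, -52.0], [453.0, -94.0], [434.0, 18.0]]
knob w [562.32887957 -12.04918651]
```

Run:
```python
from h import *
i=cv2.imread("pics/t15.png");h=cv2.cvtColor(cv2.GaussianBlur(i,(3,3),0),cv2.COLOR_BGR2HSV)
m=((h[...,0]<18)&(h[...,1]>110)&(h[...,2]>165)).astype(np.uint8);n,l,s,c=cv2.connectedComponentsWithStats(m)
print([(s[k].tolist(),c[k].round(1).tolist()) for k in range(1,n) if s[k][4]>15 and 225<c[k][0]<300 and 150<c[k][1]<290])
print(back("top",(260.4,204.2),48))
a=camera("side");h=cv2.cvtColor(cv2.GaussianBlur(a,(3,3),0),cv2.COLOR_BGR2HSV);m=((h[...,0]<18)&(h[...,1]>110)&(h[...,2]>150)).astype(np.uint8);n,l,s,c=cv2.connectedComponentsWithStats(m[185:225,230:275])
print([(s[k].tolist(),(c[k]+[230,185]).round(1).tolist()) for k in range(1,n) if s[k][4]>8])
print(proj("side",[[573,9.5,36],[567,-14,36],[573,9.5,0],[567,-14,0]]),proj("top",[[573,9.5,0],[567,-14,0]]))
cv2.imwrite("pics/m16.png",np.hstack([cv2.resize(a[130:230,200:320],(400,333),interpolation=2),cv2.resize(i[150:290,140:300],(400,350),interpolation=2)[:333]]))
```

```text
[([254, 198, 12, 12, 115], [259.8, 203.8])]
[569.23233797 -17.32127743]
[([0, 15, 45, 17, 280], [259.1, 206.3]), ([38, 31, 7, 4, 24], [271.5, 217.6])]
[[254.01099939 201.40551197]
 [250.67545118 204.86862714]
 [254.09358489 208.73637364]
 [250.8076881  212.23082837]] [[251.79826879 204.24474036]
 [259.08870955 206.10027865]]
```

View pics/m16.png

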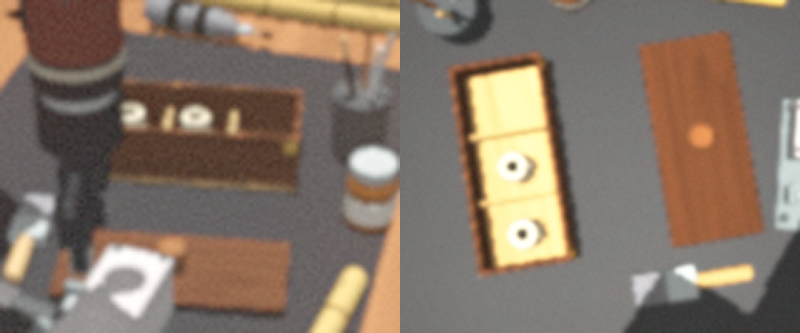

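Both mouthpieces are seated. The lid has been knocked about 25 mm, to roughly (569,-16). Next I'll compare knob and lid yaw now and at the start with the same method, so the camera bias cancels.

Run:
```python
from h import *
def lid(i,z,x0,x1,y0,y1):
    s=cv2.GaussianBlur(i,(3,3),0)[y0:y1,x0:x1];h=cv2.cvtColor(s,cv2.COLOR_BGR2HSV)
    out=[]
    for v in(155,165,175,185):
        m=((h[...,0]<18)&(h[...,1]>110)&(h[...,2]>v)).astype(np.uint8);n,l,st,c=cv2.connectedComponentsWithStats(m)
        for k in range(1,n):
            if 40<st[k][4]<140: out.append((v,st[k][4],c[k]+[x0,y0],back("top",c[k]+[x0,y0],z+48).round(1)))
    print(out)
    m=((h[...,0]<18)&(h[...,1]>110)).astype(np.uint8);n,l,st,c=cv2.connectedComponentsWithStats(m);k=1+np.argmax(st[1:,4])
    ys,xs=np.nonzero(l==k);P=np.array([back("top",(x+x0,y+y0),z+16) for x,y in zip(xs,ys)]);C=np.cov(P.T);w,V=np.linalg.eigh(C);a=V[:,1]
    print("mean",P.mean(0).round(1),"yaw",np.degrees(np.arctan2(a[1],a[0]))%180,len(P),np.sqrt(w*12).round())
    r=cv2.minAreaRect(P.astype(np.float32));print(r)
lid(cv2.imread("pics/top0.png"),72,150,215,160,270)
for f in("t15",):lid(cv2.imread(f"pics/{f}.png"),0,225,290,150,255)
lid(camera("top"),0,225,290,150,255)
i=cv2.imread("pics/t15.png")
to(570,-15,60,99.5)
```

```text
[(155, np.int32(70), array([188.95714286, 179.57142857]), array([636.1, 194.2])), (165, np.int32(117), array([180.2991453 , 214.04273504]), array([534.6, 217.7])), (175, np.int32(96), array([180.47916667, 214.08333333]), array([534.5, 217.1])), (185, np.int32(85), array([180.51764706, 214.05882353]), array([534.6, 217. ]))]Traceback (most recent call last):
  File "<stdin>", line 14, in <module>
  File "<stdin>", line 11, in lid
  File "h.py", line 7, in back
    k=get_calibration(c);R=cv2.Rodrigues(k["rvec"])[0];C=-R.T@k["tvec"]
ValueError: time passes only in moves, steps and waits
```

```bash
sed -i 's/^def proj/from functools import lru_cache\nget_calibration=lru_cache(get_calibration)\ndef proj/' h.py
python3 - <<'E'
from h import *
def lid(i,z,x0,x1,y0,y1):
    s=cv2.GaussianBlur(i,(3,3),0)[y0:y1,x0:x1];h=cv2.cvtColor(s,cv2.COLOR_BGR2HSV)
    for v in(165,175,185):
        m=((h[...,0]<18)&(h[...,1]>110)&(h[...,2]>v)).astype(np.uint8);n,l,st,c=cv2.connectedComponentsWithStats(m)
        print([(v,st[k][4],back("top",c[k]+[x0,y0],z+48).round(1)) for k in range(1,n) if 60<st[k][4]<140])
    m=((h[...,0]<18)&(h[...,1]>110)).astype(np.uint8);n,l,st,c=cv2.connectedComponentsWithStats(m);k=1+np.argmax(st[1:,4])
    ys,xs=np.nonzero(l==k);P=np.array([back("top",(x+x0,y+y0),z+16) for x,y in zip(xs,ys)]);w,V=np.linalg.eigh(np.cov(P.T));a=V[:,1]
    print("mean",P.mean(0).round(1),"yaw",np.degrees(np.arctan2(a[1],a[0]))%180,len(P),np.sqrt(w*12).round(),cv2.minAreaRect(P.astype(np.float32)))
lid(cv2.imread("pics/top0.png"),72,150,215,160,270)
lid(cv2.imread("pics/t15.png"),0,225,290,150,255)
to(570,-15,60,99.5)
E
```

```text
[(165, np.int32(117), array([534.6, 217.7]))]
[(175, np.int32(96), array([534.5, 217.1]))]
[(185, np.int32(85), array([534.6, 217. ]))]
mean [534.1 213.1] yaw 9.903368134801525 3456 [120. 257.] ((535.658447265625, 212.9827880859375), (258.357421875, 120.82640838623047), 9.951562881469727)
[(165, np.int32(115), array([570.3, -15.6]))]
[(175, np.int32(92), array([570.5, -16.1]))]
[(185, np.int32(71), array([570.2, -16.4]))]
mean [569.1 -16.6] yaw 9.722070314534818 2896 [114. 258.] ((570.201904296875, -16.355255126953125), (257.9511413574219, 114.67676544189453), 9.670641899108887)
spin 0.03 travel mm [126.3 -45.3 219.8] rows>= 6 | at [ 561.6 -239.2  186.3] j [-30.  27.   3.  66.  -0. -39.] w 0.701 F [-1.1 -0.5 -0.2] t 39.78
```

```bash
python3 -m pendant '{"travel":[[0,-0.005,0.02],[0,-0.007,0.035],[0,-0.007,0.035],[0,-0.007,0.035],[0,-0.007,0.035],[0,-0.007,0.035],[0,-0.0054,0.0237],[0,0,0],[0,0,0],[0.035,0,0],[0.035,0,0],[0.035,0,0]],"spin":[0,0,0,0,0,0,0,0,0,0,0,0],"jaw":[0,0,0,0,0,0,0,0,0,0,0,0]}' && python3 -m pendant '{"travel":[[0.015,0,0],[0.01,0,0],[0.006,0,0],[0,0,0],[0,0,0]],"spin":[0,0,0,0,0],"jaw":[0.2,0.3,0.3,0.3,0.3]}'  && python3 -c "
from h import *
to(570.3,-16,8,99.67)"
```

```text
time_s: 40.78
position: [570.9, -17.8, 80.6]
orientation: [[0.002, -0.986, -0.164], [-0.001, -0.164, 0.986], [-1.0, -0.002, -0.001]]
contact_force: [0.4, 0.0, 0.0]
width: 1.0
time_s: 41.2
position: [571.1, -17.2, 51.1]
orientation: [[0.001, -0.986, -0.164], [-0.0, -0.164, 0.986], [-1.0, -0.001, -0.001]]
contact_force: [0.7, -0.3, 1.5]
width: 0.701
spin -0.21 travel mm [43.1  0.6  1.3] rows>= 2 | at [571.1 -17.2  51.1] j [ -9.  29. -15.  45.  -0. -19.] w 0.701 F [ 0.7 -0.3  1.5] t 41.2
```

```bash
python3 -m pendant '{"travel":[[0.015,0.0006,0.0013],[0.015,0,0],[0.008,0,0],[0.004,0,0],[0,0,0]],"spin":[0,0,0,0,0],"jaw":[0.3,0.3,0.3,0.3,0.3]}' && python3 -m pendant '{"travel":[[0,0,0],[0,0,0],[0,0,0],[0,0,0],[0,0,0],[0,0,0],[0,0,0],[0,0,0]],"spin":[-0.2,0,0,0,0,0,0,0],"jaw":[0.45,0.5,0.6,0.7,1,1,1,1]}' 50
```

```text
time_s: 41.62
position: [569.5, -15.5, 8.3]
orientation: [[-0.0, -0.986, -0.165], [-0.0, -0.165, 0.986], [-1.0, 0.0, -0.0]]
contact_force: [-0.4, 0.5, -0.6]
width: 0.702
time_s: 42.28
position: [570.3, -15.8, 9.4]
orientation: [[0.002, -0.986, -0.168], [-0.001, -0.168, 0.986], [-1.0, -0.002, -0.001]]
contact_force: [-0.2, -1.8, 7.2]
width: 0.365
```

```bash
python3 -m pendant '{"travel":[[-0.01,0,0],[-0.02,0,0],[-0.03,0,0],[-0.03,0,0],[-0.025,0,0],[-0.01,0,0],[0,0,0.015],[0,-0.001,0.025],[0,-0.001,0.03],[0,-0.001,0.03],[0,-0.0005,0.03],[0,0,0.03]],"spin":[0,0,0,0,0,0,0,0,0,0,0,0],"jaw":[1,1,1,1,1,1,1,1,1,1,1,1]}' && python3 -m pendant '{"travel":[[0,0,0.03],[0,0,0.025],[0,0,0.0125],[0,0,0.005],[0,0,0],[0,0,0],[0,0,0]],"spin":[0,0,0,0,0,0,0],"jaw":[1,1,1,1,1,1,1]}'
python3 - <<'E'
from h import *
camera("side");camera("top")
for t in("lid","box"):print(t,pts("side",t),pts("top",t))
to(534.7,213.9,88,99.67)
print(proj("side",[[534.7,213.9,127],[534.5,212,0]]))
E
```

```text
time_s: 43.28
position: [545.1, 144.2, 132.6]
orientation: [[-0.001, -0.986, -0.168], [0.0, -0.168, 0.986], [-1.0, 0.001, 0.0]]
contact_force: [0.9, 0.1, -3.3]
width: 0.366
time_s: 43.87
position: [534.0, 213.1, 133.0]
orientation: [[-0.0, -0.986, -0.167], [-0.001, -0.167, 0.986], [-1.0, 0.0, -0.0]]
contact_force: [1.0, -0.9, -3.1]
width: 0.367
lid [([257.2, 154.7], 0.85)] [([182.4, 211.3], 0.81)]
box [([259.5, 181.7], 0.78)] [([423.8, 224.9], 0.28)]
spin -0.03 travel mm [45.3 -0.7 -0. ] rows>= 2 | at [534.  213.8 133.3] j [15. 25. -9. 56. -0.  5.] w 0.366 F [ 0.  -0.6 -2.9] t 44.17
[[259.25965116 152.34887661]
 [259.11248116 178.15028767]]
```

```bash
python3 -m pendant '{"travel":[[0.015,-0.0007,0],[0.015,0,0],[0.008,0,0],[0.004,0,0],[0,0,0],[0,0,0]],"spin":[0,0,0,0,0,0],"jaw":[1,1,1,1,1,1]}' && python3 -m pendant '{"travel":[[0.002,0,0],[0.002,0,0],[0,0,0]],"spin":[0,0,0],"jaw":[1,1,1]}' && python3 -m pendant '{"travel":[[0.002,0,0],[0.001,0,0],[0,0,0]],"spin":[0,0,0],"jaw":[1,1,1]}'
```

```text
time_s: 44.67
position: [534.7, 214.5, 91.5]
orientation: [[0.0, -0.986, -0.168], [0.0, -0.168, 0.986], [-1.0, -0.0, 0.0]]
contact_force: [0.9, -0.2, -2.7]
width: 0.364
time_s: 44.92
position: [534.6, 214.5, 87.3]
orientation: [[0.0, -0.986, -0.168], [0.0, -0.168, 0.986], [-1.0, -0.0, 0.0]]
contact_force: [-0.1, 0.3, -3.4]
width: 0.366
time_s: 45.17
position: [534.3, 214.4, 84.0]
orientation: [[-0.0, -0.986, -0.168], [-0.0, -0.168, 0.986], [-1.0, 0.0, -0.0]]
contact_force: [-0.3, -0.5, -3.1]
width: 0.363
```

```bash
python3 -m pendant '{"travel":[[0.0015,0,0],[0.001,0,0],[0,0,0]],"spin":[0,0,0],"jaw":[1,1,1]}' && python3 -m pendant '{"travel":[[0.001,0,0],[0.001,0,0],[0,0,0]],"spin":[0,0,0],"jaw":[1,1,1]}'
```

```text
time_s: 45.42
position: [534.4, 214.5, 81.5]
orientation: [[-0.0, -0.986, -0.168], [-0.0, -0.168, 0.986], [-1.0, 0.0, -0.0]]
contact_force: [-0.0, -0.4, -3.1]
width: 0.361
time_s: 45.67
position: [534.6, 214.5, 81.3]
orientation: [[0.001, -0.986, -0.168], [0.0, -0.168, 0.986], [-1.0, -0.001, -0.0]]
contact_force: [-6.4, -2.0, 14.4]
width: 0.365
```

```bash
python3 -m pendant '{"travel":[[0,0,0],[0,0,0],[0,0,0],[0,0,0],[-0.005,0,0],[-0.03,0,0],[-0.04,0,0],[-0.04,0,0],[0,0.004,-0.035],[0,0.004,-0.035],[0,0.004,-0.035],[0,0.004,-0.035]],"spin":[0,0,0,0,0,0,0,0,0,0,0,0],"jaw":[0.4,0.4,0.4,0.4,0.4,0.4,0.4,0.4,0.4,0.4,0.4,0.4]}' && python3 -m pendant '{"travel":[[0,0.004,-0.037],[0,0.004,-0.037],[0,0.004,-0.037],[0,0.004,-0.037],[0,0.004,-0.037],[0,0.004,-0.037],[0,0.004,-0.037],[0,0,-0.02],[0,0,0],[0,0,0]],"spin":[0,0,0,0,0,0,0,0,0,0],"jaw":[0.3,0.3,0.3,0.3,0.3,0.3,0.3,0.3,0.3,0.3]}'
python3 - <<'E'
from h import *
i=camera("top");cv2.imwrite("pics/t17.png",i);a=camera("side");cv2.imwrite("pics/s17.png",a)
for t in("lid","box","mid_b"):print(t,pts("side",t),pts("top",t))
def f(i):
    s=cv2.GaussianBlur(i,(3,3),0)[160:270,150:215];h=cv2.cvtColor(s,cv2.COLOR_BGR2HSV)
    m=((h[...,0]<18)&(h[...,1]>110)&(h[...,2]>175)).astype(np.uint8);n,l,st,c=cv2.connectedComponentsWithStats(m)
    k=[(back("top",c[k]+[150,160],120).round(1).tolist()) for k in range(1,n) if 60<st[k][4]<140]
    m=((h[...,0]<18)&(h[...,1]>110)).astype(np.uint8);n,l,st,c=cv2.connectedComponentsWithStats(m);q=1+np.argmax(st[1:,4])
    ys,xs=np.nonzero(l==q);P=np.array([back("top",(x+150,y+160),88) for x,y in zip(xs,ys)]);w,V=np.linalg.eigh(np.cov(P.T));v=V[:,1]
    print(k,P.mean(0).round(1),np.degrees(np.arctan(v[1]/v[0])).round(2),len(P))
z=cv2.imread("pics/top0.png");f(z);f(i)
print("mean abs diff top at box",np.abs(i[165:270,155:215].astype(int)-z[165:270,155:215]).mean(),"elsewhere mat",np.abs(i[165:270,225:285].astype(int)-z[165:270,225:285]).mean())
s0=cv2.imread("pics/side0.png");print("side box diff",np.abs(a[150:190,240:295].astype(int)-s0[150:190,240:295]).mean())
E
```

```text
time_s: 46.67
position: [542.3, 72.5, 195.4]
orientation: [[0.001, -0.986, -0.169], [-0.0, -0.169, 0.986], [-1.0, -0.001, -0.0]]
contact_force: [1.4, 0.2, -0.3]
width: 0.602
time_s: 47.5
position: [561.5, -206.9, 194.6]
orientation: [[-0.0, -0.986, -0.166], [0.0, -0.166, 0.986], [-1.0, 0.0, 0.0]]
contact_force: [-0.2, 0.6, 0.5]
width: 0.702
lid [([259.0, 164.0], 0.73)] [([186.7, 214.4], 0.83)]
box [([259.2, 180.6], 0.59)] []
mid_b [] []
[[534.5, 217.1]] [534.1 213.1] 9.9 3456
[[534.6, 216.9]] [533.7 212.6] 9.81 3441
mean abs diff top at box 3.15989417989418 elsewhere mat 5.063280423280423
side box diff 3.451969696969697
```

The lid pose matches the start (knob within 0.2 mm, yaw within 0.1°), and the pictures there differ only at noise level. Handing in.

```bash
python3 -c "
from plant import *
print(finish_job())"
```

```text
the job is handed in; nothing more can be done
None
```

The job is handed in at 47.5 s on the robot's clock. Two mouthpieces were present; the left pocket (a) was empty. mouth_b is in the near compartment, mouth_c is in the middle one, and the lid is back on the box.

**Last checks:**
- **Lid:** the knob is within 0.2 mm of its starting position and the yaw within 0.1°. The pictures of the closed box match the starting ones to within noise. The lid touched down at the expected height, about 81 mm reported.
- **Mouthpieces:** just before I closed the box, the pictures showed both standing upright in their own compartments.
- **Robot:** it finished clear of everything, reading no contact force beyond noise.
- **Other things on the bench:** I did not measure them at the end, but nothing suggested they were touched.

**What failed or disagreed on the way:**
- **First grip:** the jaws closed on nothing. The fingertips are about 36 mm higher than the reported position implies, so I worked from observed contact heights after that.
- **Force on the keys:** I saw no pressing force for the first part of key b's travel. Both keys then hit their end stops, at 45 N (b) and 29 N (c).
- **Lid on the bench:** it was found about 25 mm from where I had set it down, so I located it again before gripping it.

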